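Turn the blister card over and press it

TASK

At the tablet press, flip the hinged card leaf fully over from left to right so that the card lies blister side up on the die; then swing the safety catch fully over to the left, and only then pull the lever all the way down by its crossbar handle. Finish while still holding the lever down with the gripper - do not let go, as it springs back - and leave the vials, cup, bottles, carton and spatula around the press undisturbed.

Things in the scene. Friction and masses are not known exactly. Their poses are not given: they have to be found in the camera images.
- press: White bench press for pushing tablets out of a blister card, fixed to the counter; base 215 x 225 x 30 mm. Origin on the counter under the base; own x points away from the operator, y to the operator's left, z up. It may stand turned up to 0.25 rad. A steel die block sits on the right half, two dark rails on the left half, the leaf's hinge runs between them along x.
- leaf (a joint): Angle of the flat card leaf (84 x 90 x 6 mm grey plate holding a blister card) about its hinge. 0 = lying level on the left rails, foil face up; it grows as the leaf rises and turns over to the right; 3.14 = lying level on the die, blister domes up (stop). It starts at 0. A light, damped hinge: about 1.5 N at the knob lifts it, and let go it sinks softly to the nearer side.
- leaf_hinge (a point): Point on the leaf's hinge axis (which runs along the press's x), in line with the leaf's knob; 50 mm above the counter.
- leaf_knob (a point): Black ball knob, 26 mm across, on a 10 mm stalk at the outer edge of the leaf, near its front corner, 142 mm from the hinge axis. The point is the ball's centre. At leaf 0 it is on the left of the hinge, at 3.14 on the right, 50 mm above the bare counter both times.
- catch (a joint): Angle of the safety catch: a thin dark bent crank. 0 = locked: its bar lies level to the right in front of the lever's handle arm and really blocks it; it grows as the handle is swung over to the left and down; 1.2 = fully over (stop), lever free. It starts between 0 and 0.12, stays where left, and needs about 1 N at the knob.
- catch_hinge (a point): Point on the catch's hinge axis (which runs along the press's x), 155 mm above the counter, on top of a post behind the leaf's hinge.
- catch_knob (a point): Black ball knob, 24 mm across, at the end of the catch's 8 mm handle rod, 100 mm from the catch's axis. The point is the ball's centre. When locked the rod leans 1.0 rad from upright to the press's left; fully over it points 0.63 rad below level to the left (knob about 96 mm above the counter).
- lever_angle (a joint): Angle of the press lever about its hinge along the press's y. 0 = upright (back stop), grows as it is pulled towards the operator (the press's -x) and down; 1.22 = fully down, the pressing plate on the card (stop). A return spring lifts it back at once when let go; at the crossbar it takes about 3 N at the top and 8 N at the bottom.
- lever: The press lever as a whole: V-shaped, an upright steel handle arm and, leaning 0.35 rad further towards the operator, a shorter pressing arm (152 mm) with a 50 mm square aluminium plate under it. Its origin is a point on the lever's hinge axis (which runs along the press's y), in the middle of the lever, 80 mm above the counter.
- lever_grip (a point): Middle of the lever's black round crossbar: 20 mm thick, 88 mm long along the press's y, 200 mm from the lever's hinge axis; 280 mm above the counter when upright, 149 mm when fully down. Carried at its two ends like a stirrup: its middle 70 mm stand free, 39 mm above the steel crosspiece, so it can be pinched from above, one finger in front and one behind, and turn between them.
- vial_a_mid (a point): Small glass vial with a flat blue cap, 26 mm across, 55 mm tall, standing; point half-way up. Bystander.
- vial_b_mid (a point): Small glass vial with a flat red cap, 26 mm across, 55 mm tall, standing; point half-way up. Bystander.
- pill_cup_mid (a point): White plastic cup, 56 mm across, 45 mm tall, standing in front of the press; point half-way up. Bystander.
- bottle_a_mid (a point): Glass infusion bottle with a white cap, 72 mm across, 190 mm tall, standing; point half-way up. Bystander.
- bottle_b_mid (a point): Glass infusion bottle with a white cap, 72 mm across, 190 mm tall, standing; point half-way up. Bystander.
- carton_mid (a point): White paper carton 50 x 110 x 35 mm, lying; point at its centre. Bystander.
- spatula_grip (a point): Counting spatula, 190 mm long, lying on the counter; point on its handle. Bystander.

How it is judged:
By the outcome, as a careful person would: the job done as asked, in the order asked, and still so for the second after the job is handed in, while the arm keeps its last pose, push and grip.
It also fails if it takes over 70 s, if anything falls off the work surface, if the arm or the gripper's body presses on something with over 40 N, if the wrist force passes 120 N, or if a joint passes its speed limit or range.

ROBOT

A 6-joint arm with a two-finger parallel gripper is mounted at the origin on the work surface. World frame = base frame: x ahead of the robot, y to its left, z up, the work surface at z = 0. Lengths are in m, angles in rad, forces in N, time in s.
With the tool pointing down it reaches from about 0.3 to 0.875 m from the base axis. Payload 6.4 kg.
Tool frame: the origin (TCP) lies at the very end of the fingers, on their centre line; the grasp point (between the pads) lies 19 mm behind it; z points along the fingers, y is the direction in which the jaws open and shut (so a half turn about z gives the same grasp; the last joint's range is limited). The gripper opens to 85 mm and grips with 20 to 120 N. Pads are 22 mm wide; open, the fingers measure 114 mm over their backs; the gripper's body (76 mm by 85 mm) begins 54 mm behind the grasp point. The pads swing forward as they close: fully open they stand 13 mm farther back than shut.
Start: joints at [0.996, 0.181, 1.607, -0, 1.354, -0.206], TCP at [0.207, 0.536, 0.231] pointing down, gripper open.
Joint ranges: [-2.99, 2.99], [-0.89, 2.07], [0.3, 2.58], [-1.14, 4.28], [0, 2.63], [-3.12, 3.12]. Speed limits (rad/s): [2.57, 2.57, 3.01, 3.14, 3.14, 3.14].

INTERFACE

Orientations are given as a unit quaternion [w, x, y, z].
In Python, from bench import * gives the robot as it stands.
- The arm moves only by the tool arm_command, never from a script. Its argument "motion" is text: rows parted by semicolons, each of 7 numbers parted by spaces: the shift along the tool's x, y, z in units of 0.2 m (1.0 is 0.2 m), then the turn, a rotation vector about the tool's x, y, z in units of 60 degrees (1.0 is 60 degrees), then the opening, from 0 (shut) to 1 (fully open). In form: tx ty tz ax ay az grip; .... A call has 1 to 10 rows; each row shifts and turns the pose as measured when the row begins, along the tool's axes as they then stand; what a row does not reach is not made up. A row lasts 1/12 s, in which the tool goes at most 41.7 mm and 7.16 degrees, less where a joint would pass 70% of its speed; a pose out of reach is approached as far as the arm can. A call with a number of a shift or a turn outside -1 to 1 is refused whole. A call with a gripper value outside its range is refused whole. The fingers move at their own pace and stop on an object; the grip force is fixed at half the most. Time passes only in rows, so rows that do not move let the fingers close. It gives the time, the measured TCP pose, the force and the opening at its end, in the units of the state.
- get_obs(): the state, without advancing time (a new reading comes with each control period).
- camera(name): name is "side" or "top" or "wrist"; returns a dict with "img" (400x640x3 uint8, red, green, blue), "intrinsics" (3x3 intrinsics, pixels), "pose" (4x4, takes a point from camera to world coordinates); the wrist camera has in their place "mount" (4x4, takes a point from camera to tool coordinates, whose origin is the TCP and whose axes are the flange's). Camera axes: x right, y down, z forward; pixel columns grow to the right and rows downward; lengths in m; the calibration is good to about 2 mm. A picture is of the moment at which its call begins: read the wrist's pose just before it. There is no depth.
- hand_in(): hands the job in, once; it reports no verdict.
Trained networks look in the newest picture that a camera, given by its name, has taken for a name from the list of things; names that differ only in an ending like _2 or _b are one class to them, and where a whole thing is asked for, a point or a joint stands for the part that bears it (a point fixed in the world has none). Each returns a list of dicts, best first, with "conf" (0 to 1); they miss things now and then, are a little off and sometimes report something else, mostly with a low value. They report only what shows in the picture. A call takes as long as a camera call.
- search_frame(camera, target): "box" ([left, top, right, bottom] in pixels, round what is visible of it).
The state is a dict: "time_s": time; "q": joint angles; "dq": joint speeds; "joint_efforts": joint torques, N m; "eef_pos": TCP position; "eef_rot": TCP orientation; "wrist_force": force on the tool from outside, world axes, zero at the start; "torque": the same for the moment, N m; "opening": opening from 0.0 (shut) to 1.0 (fully open).
Only numpy, scipy, OpenCV 4.12 (cv2) and the standard library are available. Lean on these libraries where they do the work, as an engineer would, in place of code of your own. Each camera call takes 0.05 s, during which the arm holds its last target.

## Working session

There is one attempt and no reset: what is moved stays moved. The work goes in short steps, Python scripts to look and compute and a tool call to move; the robot and the scene stay as the last step left them, time stands still between calls to the robot, and variables do not carry over. Pictures are saved under pics/ and viewed, and the job is handed in when it is done.

Besides the shell and the picture viewer there is one more tool, called after "Request:" in YAML: its name, and indented under it one key for each argument. arm_command: Moves the arm, as the interface text tells. Shifts and turns lie within -1 to 1; 1 stands for 0.2 m of shift or 60 degrees of turn. Its arguments: {"type":"object","properties":{"motion":{"type":"string"}},"required":["motion"]}

```bash
mkdir -p pics; ls
python3 - <<'E'
from bench import *
import cv2
o=get_obs();print({k:(v if not hasattr(v,'round') else v) for k,v in o.items()})
for n in ("top","side","wrist"):
    c=camera(n);cv2.imwrite(f"pics/{n}0.png",c["img"][:,:,::-1]);print(n,c["intrinsics"],c.get("pose"),c.get("mount"))
    for t in ["press","leaf_knob","catch_knob","lever_grip","lever","leaf","catch","pill_cup_mid","vial_a_mid","bottle_a_mid","carton_mid","spatula_grip"]:
        print(n,t,[([round(x) for x in d["box"]],round(d["conf"],2)) for d in search_frame(n,t)][:3])
E
```

```text
pics
{'time_s': 0.0, 'q': array([ 9.95707854e-01,  1.81596891e-01,  1.60800934e+00,  1.42482633e-05,
        1.35381543e+00, -2.06302609e-01]), 'dq': array([-0.0002056 , -0.00045009, -0.00054224,  0.00198345,  0.00021678,
       -0.00051909]), 'joint_efforts': array([ 8.36137897e-04, -4.44853091e+01, -3.51345563e+01, -1.67261069e-04,
        8.90046969e-03, -1.83922744e-06]), 'eef_pos': array([0.20694654, 0.53586612, 0.23035212]), 'eef_rot': array([-3.54701944e-04,  1.83351228e-01,  9.83047044e-01, -8.42938079e-04]), 'wrist_force': array([ 0.01537379, -0.39267584, -0.21377769]), 'torque': array([-0.00383409,  0.01360374,  0.02193322]), 'opening': 0.9975057529926294}
top [[471.24867057   0.         323.65915912]
 [  0.         471.24867057 194.13398943]
 [  0.           0.           1.        ]] [[ 0.00958862 -0.99246886  0.12212131  0.30137365]
 [-0.9999448  -0.01004134 -0.00309219  0.01035992]
 [ 0.00429516 -0.12208492 -0.99251036  1.63553533]
 [ 0.          0.          0.          1.        ]] None
top press [([247, 124, 337, 203], 0.74)]
top leaf_knob [([249, 166, 299, 195], 0.67)
[... 1630 characters left out ...]
201], 0.93), ([257, 162, 294, 233], 0.19)]
wrist [[302.26034899   0.         321.08202092]
 [  0.         302.26034899 199.46829527]
 [  0.           0.           1.        ]] None [[ 7.21534088e-04 -9.64386908e-01 -2.64494558e-01  6.68103803e-02]
 [ 9.99999043e-01  3.83697429e-04  1.32895218e-03 -8.18578270e-04]
 [-1.18013821e-03 -2.64495264e-01  9.64386262e-01 -1.41668891e-01]
 [ 0.00000000e+00  0.00000000e+00  0.00000000e+00  1.00000000e+00]]
wrist press []
wrist leaf_knob []
wrist catch_knob []
wrist lever_grip []
wrist lever []
wrist leaf []
wrist catch []
wrist pill_cup_mid [([137, 377, 166, 398], 0.7)]
wrist vial_a_mid []
wrist bottle_a_mid []
wrist carton_mid []
wrist spatula_grip []
```

Run:
```python
import cv2
t=cv2.imread("pics/top0.png");s=cv2.imread("pics/side0.png")
cv2.imwrite("pics/t1.png",cv2.resize(t[100:260,150:360],None,fx=3.7,fy=3.7,interpolation=2))
cv2.imwrite("pics/s1.png",cv2.resize(s[110:400,200:400],None,fx=2.05*1,fy=2.05,interpolation=2))
```

```text
(no output)
```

View pics/top0.png

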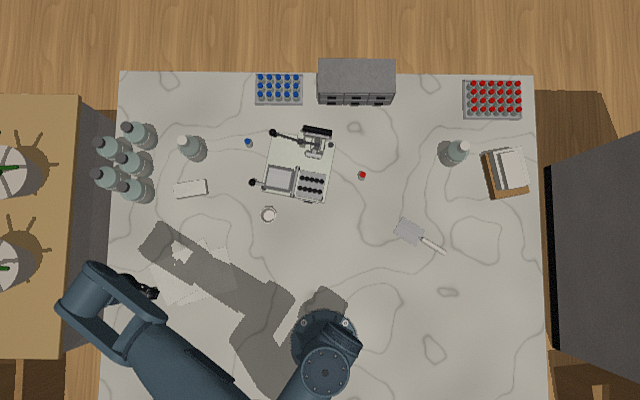

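View pics/t1.png

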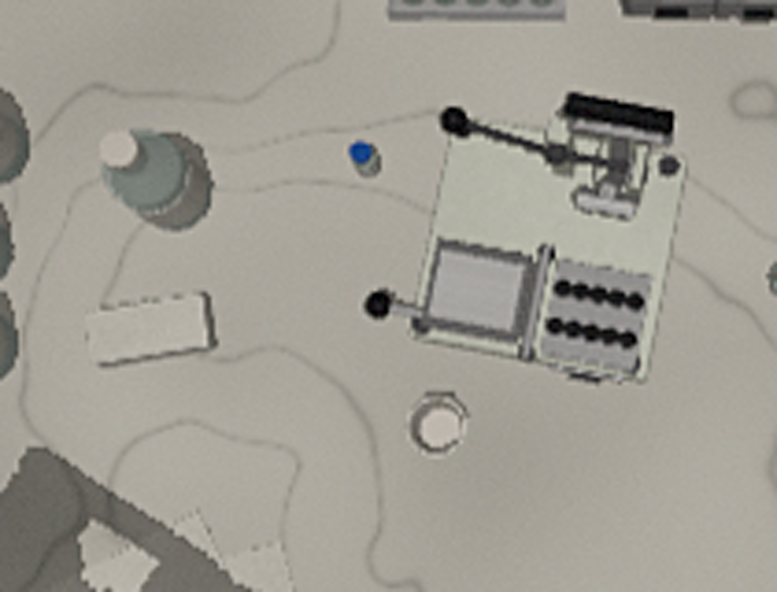

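View pics/side0.png

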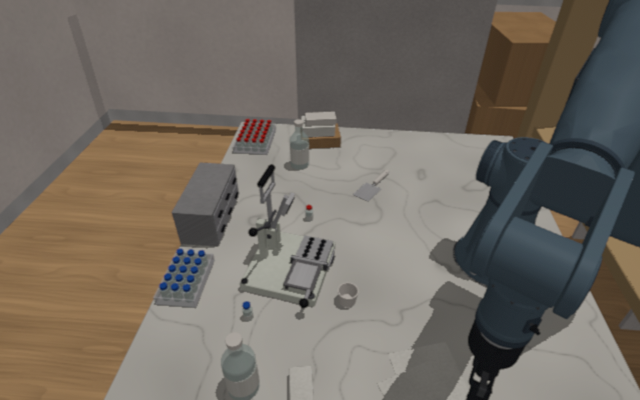

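View pics/s1.png

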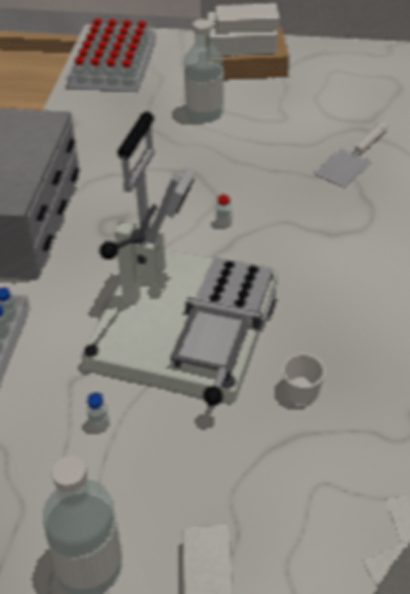

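```bash
cat > h.py <<'E'
import numpy as np, cv2
from scipy.spatial.transform import Rotation as R
T=dict(K=np.array([[471.24867057,0,323.65915912],[0,471.24867057,194.13398943],[0,0,1]]),P=np.array([[0.00958862,-0.99246886,0.12212131,0.30137365],[-0.9999448,-0.01004134,-0.00309219,0.01035992],[0.00429516,-0.12208492,-0.99251036,1.63553533],[0,0,0,1]]))
S=dict(K=np.array([[422.55349585,0,328.19905512],[0,422.55349585,197.51290011],[0,0,1]]),P=np.array([[-0.99663311,-0.06256878,0.05298671,0.4358058],[-0.08051147,0.6246363,-0.7767544,0.9139135],[0.01550316,-0.77840519,-0.62757072,0.93470725],[0,0,0,1]]))
MOUNT=np.array([[7.21534088e-04,-9.64386908e-01,-2.64494558e-01,6.68103803e-02],[9.99999043e-01,3.83697429e-04,1.32895218e-03,-8.18578270e-04],[-1.18013821e-03,-2.64495264e-01,9.64386262e-01,-1.41668891e-01],[0,0,0,1]])
KW=np.array([[302.26034899,0,321.08202092],[0,302.26034899,199.46829527],[0,0,1]])
def toolR(o): w,x,y,z=o["eef_rot"]; return R.from_quat([x,y,z,w])
def wristcam(o):
    M=np.eye(4);M[:3,:3]=toolR(o).as_matrix();M[:3,3]=o["eef_pos"];return dict(K=KW,P=M@MOUNT)
def ray(c,p):
    d=c["P"][:3,:3]@np.linalg.inv(c["K"])@[p[0],p[1],1.];return c["P"][:3,3],d/np.linalg.norm(d)
def atz(c,p,z):
    o,d=ray(c,p);return o+d*(z-o[2])/d[2]
def tri(*cp):
    A=0;b=0;rs=[ray(c,p) for c,p in cp]
    for o,d in rs:
        M=np.eye(3)-np.outer(d,d);A=A+M;b=b+M@o
    x=np.linalg.solve(A,b);return x,[float(np.linalg.norm((np.eye(3)-np.outer(d,d))@(x-o))) for o,d in rs]
def proj(c,X):
    p=np.linalg.inv(c["P"])@np.append(X,1);q=c["K"]@p[:3];return q[:2]/q[2]
E
python3 - <<'E'
from h import *
np.set_printoptions(precision=4,suppress=True)
t=lambda u,v:(150+u/3.7,100+v/3.7)
s=lambda u,v:(200+u/2.05,110+v/2.05)
print("leafknob",tri((T,t(378,304)),(S,s(213,396))),atz(T,t(378,304),.05),atz(S,s(213,396),.05))
print("catchknob",tri((T,t(455,121)),(S,s(108,250))))
print("bar",tri((T,t(620,114)),(S,s(137,136))), atz(T,t(620,114),.28))
print("barends",atz(T,t(567,103),.28),atz(T,t(672,123),.28))
print("hinge",atz(T,t(530,345),.05),atz(T,t(545,255),.05))
print("base corners",atz(T,t(418,332),.03),atz(T,t(642,378),.03),atz(T,t(686,160),.03),atz(T,t(450,125),.03))
print("vial",atz(T,t(362,152),.055),"cup",atz(T,t(440,425),.045),"carton",atz(T,t(150,328),.035),"bottle cap",atz(T,t(118,147),.19),"vialr",atz(T,(362,175),.055))
E
```

```text
leafknob (array([0.5367, 0.2493, 0.0463]), [0.0012035693238110225, 0.0012035693238109375]) [0.535  0.2488 0.05  ] [0.5375 0.2519 0.05  ]
catchknob (array([0.671 , 0.1655, 0.2044]), [0.002627734489192179, 0.002627734489192137])
bar (array([0.6585, 0.026 , 0.2757]), [0.001323039947314037, 0.0013230399473140129]) [0.656  0.0259 0.28  ]
barends [0.6645 0.0682 0.28  ] [ 0.6491 -0.0156  0.28  ]
hinge [0.4985 0.1085 0.05  ] [0.5822 0.0962 0.05  ]
base corners [0.5121 0.2139 0.03  ] [0.4712 0.0056 0.03  ] [ 0.6777 -0.0338  0.03  ] [0.709  0.1888 0.03  ]
vial [0.6762 0.2668 0.055 ] cup [0.4246 0.1898 0.045 ] carton [0.5126 0.4612 0.035 ] bottle cap [0.6464 0.4514 0.19  ] vialr [ 0.5627 -0.1242  0.055 ]
```

Request:
arm_command:
  motion: "0 0 0 0 0 0.12 1;0 0 0 0 0 0.12 1;0 0 0 0 0 0.12 1;0 0 0 0 0 0.12 1;0 0 0 0 0 0.12 1;0 0 0 0 0 0.12 1;0 0 0 0 0 0.12 1;0 0 0 0 0 0.12 1;0 0 0 0 0 0.12 1;0 0 0 0 0 0.12 1"

```text
time_s: 2.78
eef_pos: [0.2073, 0.5364, 0.2313]
eef_rot: [-0.0, 0.726, 0.688, 0.0]
wrist_force: [1.2, 0.6, 0.1]
opening: 0.999
```

```bash
cat >> h.py <<'E'
PSI=-0.187
EX=np.array([np.cos(PSI),np.sin(PSI),0]);EY=np.array([-np.sin(PSI),np.cos(PSI),0]);EZ=np.array([0,0,1.])
def go(target, tilt=0., psi=None, g=None):
    """print tool-frame delta (units) to grasp-target; tilt about EY"""
    from bench import get_obs
    o=get_obs();r=toolR(o)
    ex,ey=EX,EY
    Rt=R.from_rotvec(EY*tilt)*R.from_matrix(np.c_[EY,EX,-EZ])
    d=r.inv().apply(np.array(target)-o["eef_pos"])/0.2
    rv=(r.inv()*Rt).as_rotvec()/(np.pi/3)
    print("t%.2f"%o["time_s"],"pos",o["eef_pos"].round(4),"F",o["wrist_force"].round(1),"op",round(o["opening"],3),"| shift",d.round(3),"turn",rv.round(3))
    return d,rv
E
python3 - <<'E'
from h import *
go([.536,.25,.13])
E
```

```text
t2.78 pos [0.2073 0.5364 0.2313] F [1.2 0.6 0.1] op 0.999 | shift [-1.342  1.718  0.506] turn [ 0.    -0.     0.127]
```

Request:
arm_command:
  motion: "0 0 0 0 0 0.119 1;-0.13 0.165 0 0 0 0 1;-0.13 0.165 0 0 0 0 1;-0.13 0.165 0 0 0 0 1;-0.13 0.165 0 0 0 0 1;-0.13 0.165 0 0 0 0 1;-0.13 0.165 0 0 0 0 1;-0.13 0.165 0 0 0 0 1;-0.13 0.165 0 0 0 0 1;-0.13 0.165 0 0 0 0 1"

```text
time_s: 3.62
eef_pos: [0.4527, 0.2556, 0.2317]
eef_rot: [-0.001, 0.766, 0.643, 0.002]
wrist_force: [0.6, -0.4, 0.2]
opening: 1.002
```

Run:
```python
from h import *
from bench import *
go([.536,.25,.13])
o=get_obs();c=camera("wrist");cv2.imwrite("pics/w1.png",c["img"][:,:,::-1])
for t in ["leaf_knob","catch_knob"]:print(t,search_frame("wrist",t))
print(proj(wristcam(o),[.536,.25,.05]))
```

```text
t3.62 pos [0.4527 0.2556 0.2317] F [ 0.6 -0.4  0.2] op 1.002 | shift [0.042 0.415 0.509] turn [ 0.001 -0.005  0.013]
leaf_knob []
catch_knob [{'box': [606.5, 319.2, 640.0, 348.2], 'conf': 0.78}, {'box': [286.2, 207.2, 334.0, 253.2], 'conf': 0.31}]
[397.858469   172.91335481]
```

View pics/w1.png

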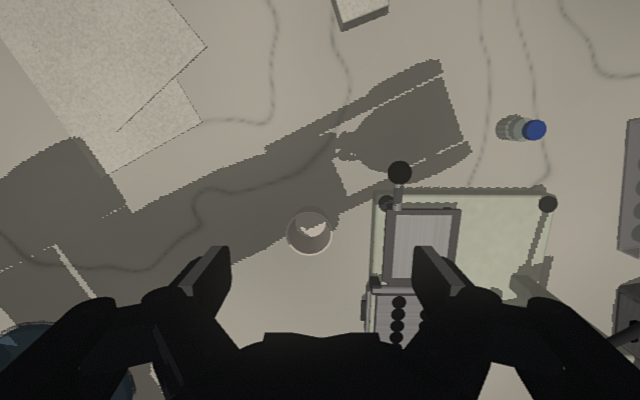

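Request:
arm_command:
  motion: "0.02 0.14 0.05 0 0 0.013 1;0.02 0.14 0.1 0 0 0 1;0 0.13 0.15 0 0 0 1;0 0 0.15 0 0 0 1;0 0 0 0 0 0 1"

```text
time_s: 4.18
eef_pos: [0.5383, 0.2524, 0.142]
eef_rot: [-0.001, 0.771, 0.636, 0.006]
wrist_force: [-1.0, 0.0, -1.7]
opening: 0.998
```

Run:
```python
from h import *
from bench import *
go([.536,.25,.033])
o=get_obs();c=camera("wrist");cv2.imwrite("pics/w2.png",c["img"][:,:,::-1])
print(search_frame("wrist","leaf_knob"))
print(proj(wristcam(o),[.536,.25,.05]))
```

```text
t4.18 pos [0.5383 0.2524 0.142 ] F [-1.   0.  -1.7] op 0.998 | shift [-0.019 -0.012  0.545] turn [ 0.006 -0.01  -0.004]
[{'box': [453.8, 130.1, 516.1, 160.7], 'conf': 0.74}, {'box': [308.0, 191.6, 405.9, 345.8], 'conf': 0.65}]
[318.75205323 207.12453397]
```

View pics/w2.png

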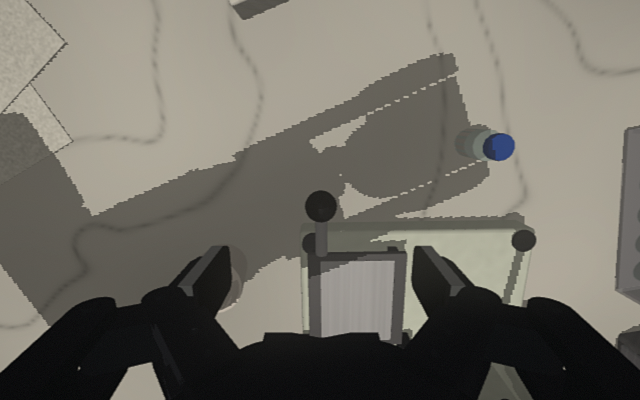

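Request:
arm_command:
  motion: "-0.02 -0.01 0.15 0 -0.01 0 1;0 0 0.15 0 0 0 1;0 0 0.15 0 0 0 1;0 0 0.09 0 0 0 1;0 0 0 0 0 0 1;0 0 0 0 0 0 1"

```text
time_s: 4.78
eef_pos: [0.5458, 0.2585, 0.0541]
eef_rot: [0.009, 0.768, 0.64, 0.016]
wrist_force: [-0.4, 1.0, 1.1]
opening: 1.0
```

Run:
```python
from h import *
go([.536,.25,.033])
```

```text
t4.78 pos [0.5458 0.2585 0.0541] F [-0.4  1.   1.1] op 1.0 | shift [-0.052 -0.044  0.103] turn [ 0.033 -0.012  0.005]
```

Request:
arm_command:
  motion: "-0.05 -0.04 0.07 0.03 -0.01 0 1;0 0 0.03 0 0 0 1;0 0 0 0 0 0 1"

```text
time_s: 5.03
eef_pos: [0.5391, 0.2518, 0.0393]
eef_rot: [0.002, 0.768, 0.641, 0.005]
wrist_force: [-0.1, -0.4, -0.2]
opening: 1.001
```

Run:
```python
from h import *
go([.536,.25,.033])
```

```text
t5.03 pos [0.5391 0.2518 0.0393] F [-0.1 -0.4 -0.2] op 1.001 | shift [-0.012 -0.014  0.031] turn [ 0.008 -0.005  0.007]
```

Request:
arm_command:
  motion: "-0.012 -0.014 0.03 0.008 -0.005 0.007 1;0 0 0.005 0 0 0 0.2;0 0 0 0 0 0 0;0 0 0 0 0 0 0;0 0 0 0 0 0 0;0 0 0 0 0 0 0;0 0 0 0 0 0 0;0 0 0 0 0 0 0"

```text
time_s: 5.7
eef_pos: [0.538, 0.2498, 0.0346]
eef_rot: [0.001, 0.771, 0.637, 0.002]
wrist_force: [-1.4, 0.5, -1.1]
opening: 0.267
```

Run:
```python
from h import *
from bench import *
go([.536,.25,.033])
o=get_obs();c=camera("wrist");cv2.imwrite("pics/w3.png",c["img"][:,:,::-1])
```

```text
t5.70 pos [0.538  0.2498 0.0346] F [-1.4  0.5 -1.1] op 0.267 | shift [-0.001 -0.01   0.008] turn [ 0.004 -0.001 -0.002]
```

View pics/w3.png

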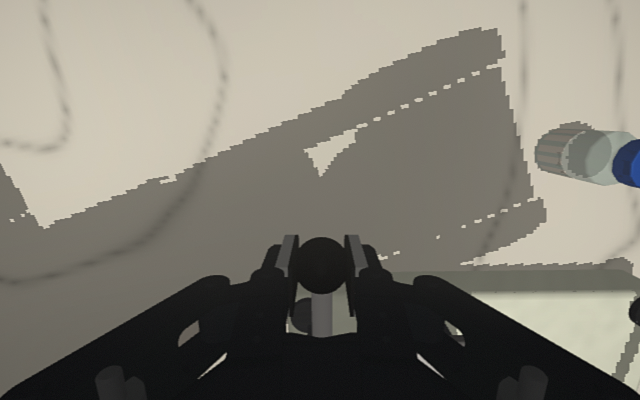

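Request:
arm_command:
  motion: "-0.005 0 -0.08 0 0 0 0;-0.017 0 -0.08 0 0 0 0;-0.03 0 -0.08 0 0 0 0;-0.04 0 -0.07 0 0 0 0"

```text
time_s: 6.08
eef_pos: [0.5348, 0.2328, 0.0949]
eef_rot: [0.001, 0.771, 0.637, 0.003]
wrist_force: [1.3, -3.9, -5.0]
opening: 0.271
```

```bash
cat >> h.py <<'E'
KN=np.array([.537,.2497,.05]); HL=KN-0.142*EY
def leafstat():
    from bench import get_obs
    o=get_obs();r=toolR(o);g=o["eef_pos"]-0.0165*r.apply([0,0,1])
    v=g-HL;print("rel ex %.4f y %.4f z %.4f"%(v@EX,v@EY,v[2]),"ang %.1f rad %.4f"%(np.degrees(np.arctan2(v[2],v@EY)),np.hypot(v[2],v@EY)))
    go(o["eef_pos"])
E
python3 - <<'E'
from h import *
leafstat()
E
```

```text
rel ex 0.0009 y 0.1249 z 0.0614 ang 26.2 rad 0.1392
t6.08 pos [0.5348 0.2328 0.0949] F [ 1.3 -3.9 -5. ] op 0.271 | shift [0. 0. 0.] turn [ 0.004 -0.004 -0.002]
```

Request:
arm_command:
  motion: "-0.05 0 -0.097 0 0 0 0;-0.066 0 -0.087 0 0 0 0;-0.079 0 -0.077 0 0 0 0;-0.088 0 -0.066 0 0 0 0;-0.096 0 -0.053 0 0 0 0"

```text
time_s: 6.5
eef_pos: [0.5186, 0.1485, 0.167]
eef_rot: [0.005, 0.77, 0.638, -0.003]
wrist_force: [-0.1, -0.1, 0.3]
opening: 0.114
```

Run:
```python
from h import *
leafstat()
```

```text
rel ex 0.0007 y 0.0393 z 0.1335 ang 73.6 rad 0.1392
t6.50 pos [0.5186 0.1485 0.167 ] F [-0.1 -0.1  0.3] op 0.114 | shift [0. 0. 0.] turn [0.003 0.011 0.   ]
```

Run:
```python
from h import *
from bench import *
c=camera("wrist");cv2.imwrite("pics/w4.png",c["img"][:,:,::-1])
c=camera("side");cv2.imwrite("pics/s4.png",cv2.resize(c["img"][110:400,200:420,::-1],None,fx=2,fy=2))
```

```text
(no output)
```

View pics/w4.png

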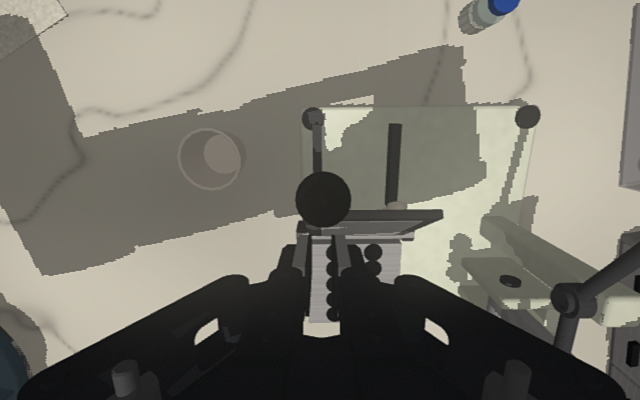

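View pics/s4.png

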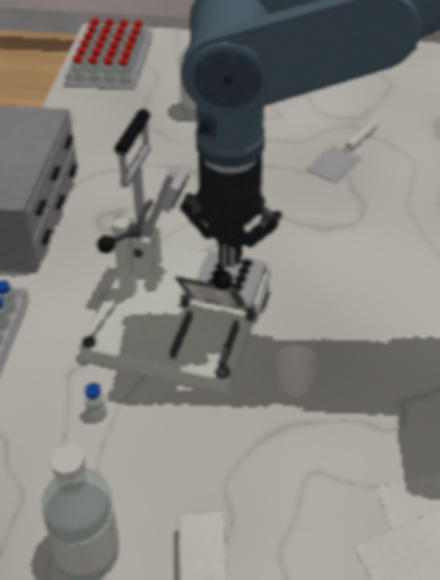

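Run:
```python
from h import *
M=np.linalg.inv(MOUNT)
def pj(X):
    p=M@np.append(X,1);q=KW@p[:3];return (q[:2]/q[2]).round(0)
for X in ([0,0,0],[0,0,-.0165],[0,0,-.03],[.011,0,-.019],[-.011,0,-.019],[.011,0.012,0],[.011,.012,-.02],[-.011,.012,0],[.018,0,-.0165]): print(X,pj(X))
# ball in w3: pix(322,265), diameter ~60
for p,dia in(((322,265),60),((323,199),55)):
    d=np.linalg.inv(KW)@[p[0],p[1],1.]
    for D in (302*.026/dia,):
        print(p,D,(MOUNT@np.append(d*D,1))[:3])
go([.52,.15,.167])
```

```text
[0, 0, 0] [322. 252.]
[0, 0, -0.0165] [322. 268.]
[0, 0, -0.03] [323. 284.]
[0.011, 0, -0.019] [323. 248.]
[-0.011, 0, -0.019] [322. 292.]
[0.011, 0.012, 0] [346. 232.]
[0.011, 0.012, -0.02] [350. 249.]
[-0.011, 0.012, 0] [345. 272.]
[0.018, 0, -0.0165] [323. 231.]
(322, 265) 0.13086666666666666 [ 0.00483497 -0.00023633 -0.02296777]
(323, 199) 0.14276363636363634 [ 0.02926414  0.00027696 -0.00393217]
t6.60 pos [0.5199 0.1484 0.1694] F [0.6 1.1 0.4] op 0.006 | shift [ 0.008 -0.001  0.012] turn [ 0.006  0.009 -0.002]
```

Run:
```python
from h import *
from bench import *
o=get_obs();c=camera("wrist");cv2.imwrite("pics/w5.png",c["img"][:,:,::-1]);print(o["time_s"])
```

```text
6.6
```

View pics/w5.png

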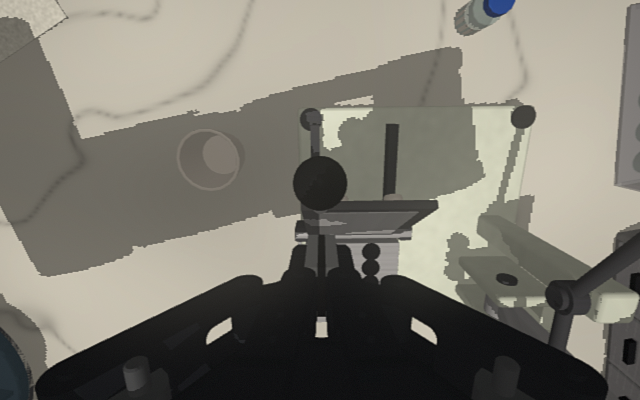

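Request:
arm_command:
  motion: "0 0 -0.1 0 0 0 0.3;0 0 -0.1 0 0 0 1;0 0 -0.05 0 0 0 1;0.1 0 0 0 0 0 1;0.12 0 0 0 0 0 1;0.12 0 0 0 0 0 1;0.1 0 0 0 0 0 1;0 0 0 0 0 0 1;0 0 0 0 0 0 1"

```text
time_s: 7.4
eef_pos: [0.5352, 0.2461, 0.218]
eef_rot: [0.002, 0.77, 0.638, -0.001]
wrist_force: [-0.2, -1.1, 0.2]
opening: 0.998
```

Run:
```python
from h import *
from bench import *
go(list(KN[:2])+[.033])
o=get_obs();c=camera("wrist");cv2.imwrite("pics/w6.png",c["img"][:,:,::-1])
```

```text
t7.40 pos [0.5352 0.2461 0.218 ] F [-0.2 -1.1  0.2] op 0.998 | shift [0.023 0.003 0.925] turn [0.003 0.004 0.   ]
```

View pics/w6.png

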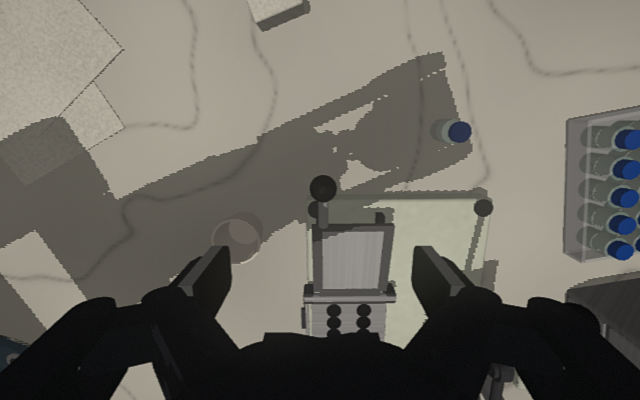

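Request:
arm_command:
  motion: "0.02 0 0.15 0 0 0 1;0 0 0.15 0 0 0 1;0 0 0.15 0 0 0 1;0 0 0.15 0 0 0 1;0 0 0.12 0 0 0 1;0 0 0.1 0 0 0 1;0 0 0 0 0 0 1"

```text
time_s: 8.03
eef_pos: [0.5376, 0.2462, 0.0498]
eef_rot: [0.004, 0.771, 0.637, 0.002]
wrist_force: [-1.0, 0.2, -0.2]
opening: 0.998
```

Run:
```python
from h import *
go(list(KN[:2])+[.033])
```

```text
t8.03 pos [0.5376 0.2462 0.0498] F [-1.   0.2 -0.2] op 0.998 | shift [ 0.017 -0.007  0.084] turn [ 0.008  0.002 -0.002]
```

Request:
arm_command:
  motion: "0.017 -0.007 0.09 0.01 0 0 1;0.005 0 0.03 0 0 0 1;0 0 0 0 0 0 1;0 0 0 0 0 0 0;0 0 0 0 0 0 0;0 0 0 0 0 0 0;0 0 0 0 0 0 0;0 0 0 0 0 0 0;0 0 0 0 0 0 0;0 0 0 0 0 0 0"

```text
time_s: 8.87
eef_pos: [0.5378, 0.2496, 0.0328]
eef_rot: [-0.0, 0.771, 0.636, -0.001]
wrist_force: [1.3, -1.1, -2.1]
opening: 0.274
```

Run:
```python
from h import *
from bench import *
leafstat()
o=get_obs();c=camera("wrist");cv2.imwrite("pics/w7.png",c["img"][:,:,::-1])
```

```text
rel ex 0.0008 y 0.1421 z -0.0007 ang -0.3 rad 0.1421
t8.87 pos [0.5378 0.2496 0.0328] F [ 1.3 -1.1 -2.1] op 0.274 | shift [0. 0. 0.] turn [-0.002  0.001 -0.004]
```

View pics/w7.png

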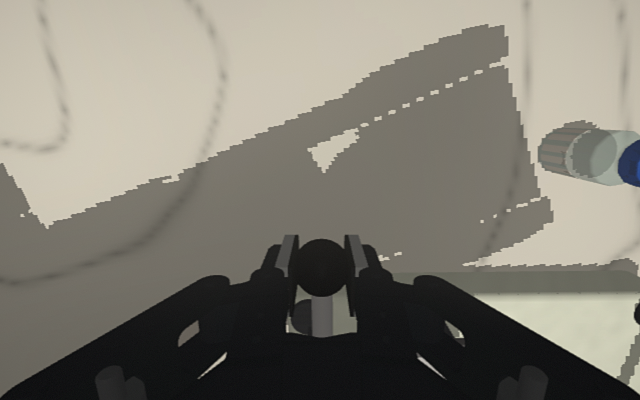

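Request:
arm_command:
  motion: "0 0 -0.055 0 0 0 0;-0.005 0 -0.055 0 0 0 0;-0.01 0 -0.054 0 0 0 0;-0.013 0 -0.053 0 0 0 0;-0.016 0 -0.052 0 0 0 0;-0.02 0 -0.051 0 0 0 0;-0.023 0 -0.05 0 0 0 0;-0.026 0 -0.048 0 0 0 0"

```text
time_s: 9.58
eef_pos: [0.5325, 0.2207, 0.1205]
eef_rot: [0.002, 0.771, 0.636, -0.005]
wrist_force: [2.5, -7.2, -8.2]
opening: 0.267
```

Run:
```python
from h import *
leafstat()
```

```text
rel ex 0.0010 y 0.1128 z 0.0870 ang 37.6 rad 0.1425
t9.58 pos [0.5325 0.2207 0.1205] F [ 2.5 -7.2 -8.2] op 0.267 | shift [0. 0. 0.] turn [-0.003  0.01  -0.004]
```

Request:
arm_command:
  motion: "-0.05 0 0.0 0 0 0 0;-0.025 0 0.0 0 0 0 0;0 0 0 0 0 0 0"

```text
time_s: 9.83
eef_pos: [0.5307, 0.2108, 0.1286]
eef_rot: [-0.001, 0.773, 0.635, 0.002]
wrist_force: [2.2, -8.7, -9.7]
opening: 0.267
```

Run:
```python
from h import *
leafstat()
from bench import *
o=get_obs();c=camera("wrist");cv2.imwrite("pics/w8.png",c["img"][:,:,::-1])
```

```text
rel ex 0.0010 y 0.1026 z 0.0951 ang 42.8 rad 0.1399
t9.83 pos [0.5307 0.2108 0.1286] F [ 2.2 -8.7 -9.7] op 0.267 | shift [0. 0. 0.] turn [ 0.001 -0.004 -0.007]
```

View pics/w8.png

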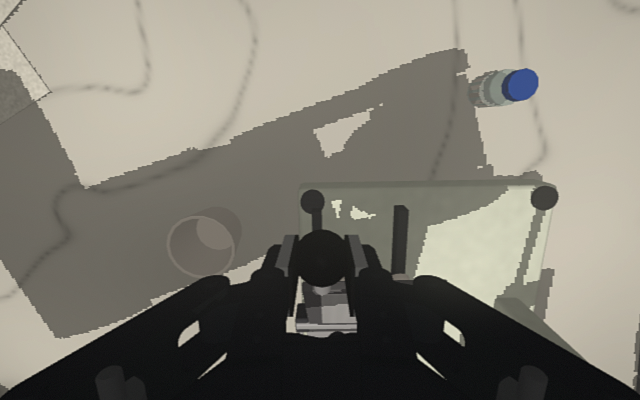

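Request:
arm_command:
  motion: "-0.03 0 0.03 0 0 0 0;-0.02 0 0.02 0 0 0 0;0 0 0 0 0 0 0"

```text
time_s: 10.13
eef_pos: [0.5311, 0.2131, 0.1266]
eef_rot: [-0.008, 0.774, 0.634, 0.013]
wrist_force: [2.9, -18.4, -16.1]
opening: 0.265
```

Run:
```python
from h import *
leafstat()
from bench import *
o=get_obs();c=camera("wrist");cv2.imwrite("pics/w9.png",c["img"][:,:,::-1])
```

```text
rel ex 0.0009 y 0.1044 z 0.0930 ang 41.7 rad 0.1399
t10.13 pos [0.5311 0.2131 0.1266] F [  2.9 -18.4 -16.1] op 0.265 | shift [0. 0. 0.] turn [ 0.005 -0.029 -0.011]
```

View pics/w9.png

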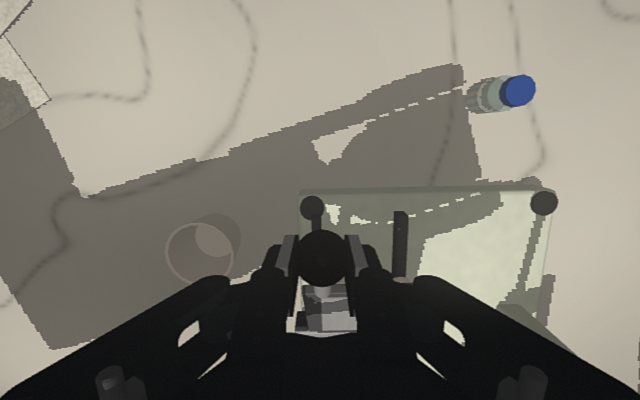

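Request:
arm_command:
  motion: "0.04 0 -0.04 0 0.03 0 0;0 0 0 0 0 0 0"

```text
time_s: 10.35
eef_pos: [0.5318, 0.2147, 0.1312]
eef_rot: [-0.015, 0.774, 0.633, 0.021]
wrist_force: [-5.4, 28.6, 23.2]
opening: 0.263
```

Run:
```python
from h import *
leafstat()
from bench import *
print(get_obs()["torque"])
```

```text
rel ex 0.0014 y 0.1058 z 0.0977 ang 42.7 rad 0.1440
t10.35 pos [0.5318 0.2147 0.1312] F [-5.4 28.6 23.2] op 0.263 | shift [0. 0. 0.] turn [ 0.004 -0.048 -0.012]
[ 4.88653048  0.68670518 -0.69558943]
```

Request:
arm_command:
  motion: "-0.036 0 -0.02 0 -0.04 -0.01 0;-0.036 0 -0.034 0 0 0 0;-0.038 0 -0.032 0 0 0 0;-0.04 0 -0.03 0 0 0 0"

```text
time_s: 10.68
eef_pos: [0.5258, 0.1834, 0.1532]
eef_rot: [-0.002, 0.77, 0.637, 0.004]
wrist_force: [4.4, -8.3, -13.3]
opening: 0.267
```

Run:
```python
from h import *
leafstat()
from bench import *
o=get_obs();c=camera("wrist");cv2.imwrite("pics/w10.png",c["img"][:,:,::-1])
```

```text
rel ex 0.0012 y 0.0746 z 0.1197 ang 58.1 rad 0.1411
t10.68 pos [0.5258 0.1834 0.1532] F [  4.4  -8.3 -13.3] op 0.267 | shift [0. 0. 0.] turn [ 0.003 -0.008 -0.001]
```

View pics/w10.png

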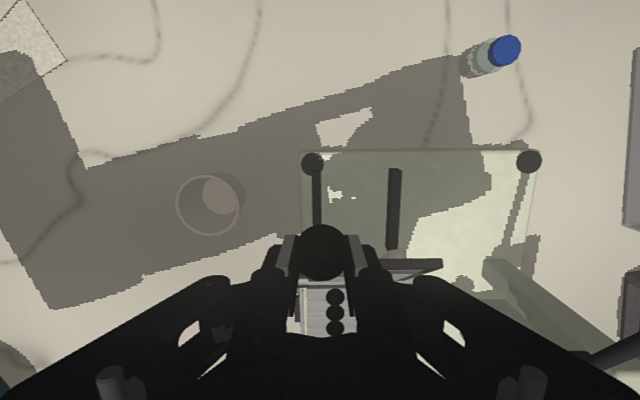

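Request:
arm_command:
  motion: "-0.036 0 -0.034 0 0 0 0;-0.04 0 -0.026 0 0 0 0;-0.043 0 -0.022 0 0 0 0;-0.045 0 -0.018 0 0 0 0"

```text
time_s: 11.07
eef_pos: [0.5173, 0.1415, 0.1721]
eef_rot: [-0.0, 0.771, 0.637, 0.001]
wrist_force: [-1.1, -0.9, 0.6]
opening: 0.002
```

Run:
```python
from h import *
leafstat()
from bench import *
o=get_obs();c=camera("wrist");cv2.imwrite("pics/w11.png",c["img"][:,:,::-1])
```

```text
rel ex 0.0008 y 0.0320 z 0.1386 ang 77.0 rad 0.1422
t11.07 pos [0.5173 0.1415 0.1721] F [-1.1 -0.9  0.6] op 0.002 | shift [0. 0. 0.] turn [ 0.001 -0.001 -0.003]
```

View pics/w11.png

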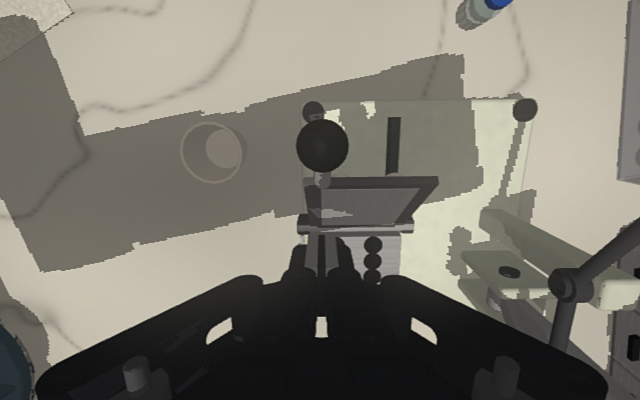

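Request:
arm_command:
  motion: "0.02 0 -0.18 0 0 0 0;0.2 0 -0.05 0 0 0 0;0.2 0 0 0 0 0 0;0.19 0 0.05 0 0 0 0;0.1 0 0.18 0 0 0 0;0 0 0.19 0 0 0 0"

```text
time_s: 11.62
eef_pos: [0.557, 0.285, 0.1542]
eef_rot: [0.005, 0.774, 0.633, 0.017]
wrist_force: [-0.3, -0.5, -0.4]
opening: -0.0
```

Run:
```python
from h import *
leafstat()
from bench import *
o=get_obs();c=camera("wrist");cv2.imwrite("pics/w12.png",c["img"][:,:,::-1])
```

```text
rel ex 0.0126 y 0.1801 z 0.1207 ang 33.8 rad 0.2168
t11.62 pos [0.557  0.285  0.1542] F [-0.3 -0.5 -0.4] op -0.0 | shift [0. 0. 0.] turn [ 0.028 -0.019 -0.011]
```

View pics/w12.png

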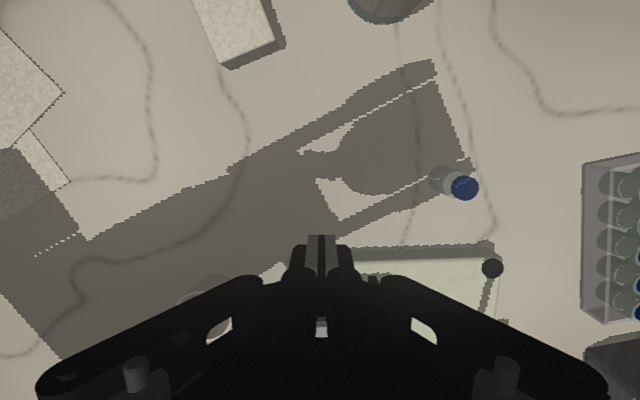

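Request:
arm_command:
  motion: "0 -0.075 0.2 0.02 -0.02 -0.01 0;-0.1 0 0.08 0 0 0 0;-0.08 0 0 0 0 0 0"

```text
time_s: 11.92
eef_pos: [0.533, 0.2519, 0.0949]
eef_rot: [0.0, 0.769, 0.64, -0.004]
wrist_force: [-0.0, 0.1, 0.8]
opening: -0.002
```

Run:
```python
from h import *
leafstat()
from bench import *
o=get_obs();c=camera("side");cv2.imwrite("pics/s12.png",cv2.resize(c["img"][150:350,200:400,::-1],None,fx=3,fy=3))
```

```text
rel ex -0.0043 y 0.1435 z 0.0614 ang 23.2 rad 0.1561
t11.92 pos [0.533  0.2519 0.0949] F [-0.   0.1  0.8] op -0.002 | shift [0. 0. 0.] turn [-0.005  0.007  0.004]
```

View pics/s12.png

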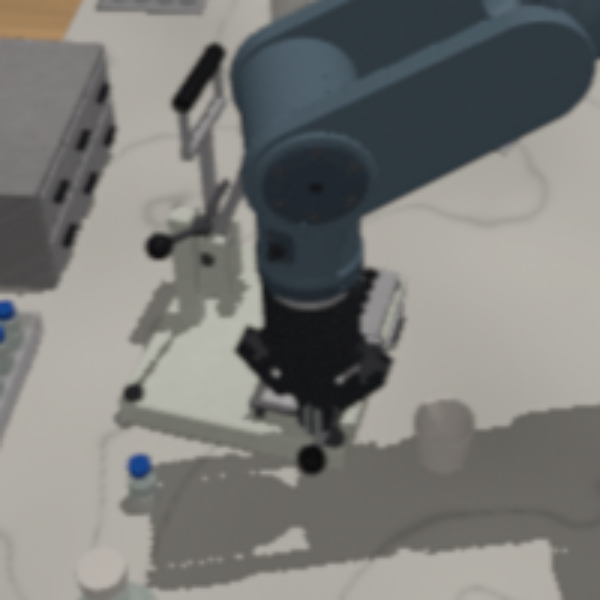

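Request:
arm_command:
  motion: "0 0 -0.15 0 0 0 1;0 0 -0.15 0 0.11 0 1;0 0 0 0 0.11 0 1;0 0 0 0 0.11 0 1;0 0 0 0 0.11 0 1;0 0 0 0 0.11 0 1;0 0 0 0 0 0 1"

```text
time_s: 12.55
eef_pos: [0.5382, 0.25, 0.1711]
eef_rot: [-0.183, 0.733, 0.613, 0.231]
wrist_force: [-0.9, -0.2, 0.0]
opening: 0.973
```

```bash
cat >> h.py <<'E'
def go2(target, tilt=0.):
    """tilt about EX (body to right)"""
    from bench import get_obs
    o=get_obs();r=toolR(o)
    Rt=R.from_rotvec(EX*tilt)*R.from_matrix(np.c_[EY,EX,-EZ])
    d=r.inv().apply(np.array(target)-o["eef_pos"])/0.2
    rv=(r.inv()*Rt).as_rotvec()/(np.pi/3)
    print("t%.2f"%o["time_s"],"pos",o["eef_pos"].round(4),"F",o["wrist_force"].round(1),"op",round(o["opening"],3),"| shift",d.round(3),"turn",rv.round(3))
    return Rt
def leaftgt(th,tilt,depth=.022,off=.003,rad=.142):
    Rt=(R.from_rotvec(EX*tilt)*R.from_matrix(np.c_[EY,EX,-EZ])).as_matrix()
    b=HL+rad*(np.cos(th)*EY+np.sin(th)*EZ)
    return b+depth*Rt[:,2]+off*Rt[:,0]
E
python3 - <<'E'
from h import *
from bench import *
t=leaftgt(0,.52);print(t)
go2(t,.52); Rt=(R.from_rotvec(EX*.52)*R.from_matrix(np.c_[EY,EX,-EZ])).as_matrix()
go2(t-.08*Rt[:,2],.52)
o=get_obs();c=camera("wrist");cv2.imwrite("pics/w13.png",c["img"][:,:,::-1]);print(proj(wristcam(o),KN),o["q"])
E
```

```text
[0.53951629 0.26299886 0.03239862]
t12.55 pos [0.5382 0.25   0.1711] F [-0.9 -0.2  0. ] op 0.973 | shift [-0.337 -0.016  0.61 ] turn [ 0.009 -0.075  0.011]
t12.55 pos [0.5382 0.25   0.1711] F [-0.9 -0.2  0. ] op 0.973 | shift [-0.306 -0.011  0.211] turn [ 0.009 -0.075  0.011]
[318.29576342 274.59227756] [-0.08812033  0.1708344   1.87337106  0.67083241  1.12146528 -0.21834373]
```

View pics/w13.png

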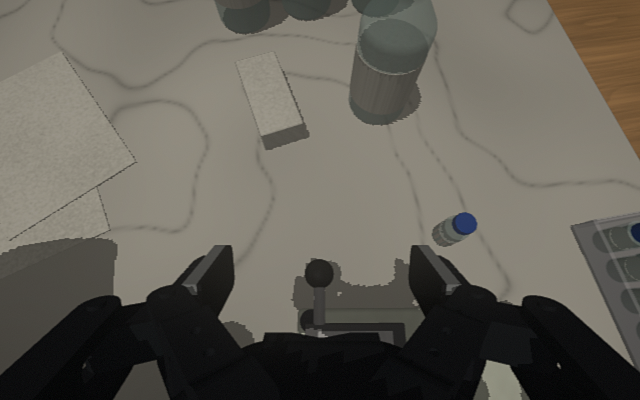

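Request:
arm_command:
  motion: "-0.15 -0.006 0.05 0 0 0 1;-0.15 -0.005 0.1 0 0 0 1;-0.02 0 0.1 0 0 0 1;0 0 0 0 0 0 1"

```text
time_s: 12.93
eef_pos: [0.5393, 0.2237, 0.1004]
eef_rot: [-0.174, 0.733, 0.616, 0.23]
wrist_force: [-0.4, 0.9, 0.3]
opening: 1.002
```

Run:
```python
from h import *
go2(leaftgt(0,.6),.6)
```

```text
t12.93 pos [0.5393 0.2237 0.1004] F [-0.4  0.9  0.3] op 1.002 | shift [-0.017 -0.044  0.388] turn [0.019 0.014 0.021]
```

Request:
arm_command:
  motion: "-0.02 -0.04 0.12 0.02 0.01 0.02 1;-0.005 -0.01 0.12 0 0 0 1;0 0 0.1 0 0 0 1;0 0 0.04 0 0 0 1;0 0 0 0 0 0 1"

```text
time_s: 13.35
eef_pos: [0.5429, 0.2672, 0.0405]
eef_rot: [-0.184, 0.733, 0.615, 0.226]
wrist_force: [-0.3, 0.1, -0.1]
opening: 1.003
```

Run:
```python
from h import *
go2(leaftgt(0,.6),.6)
```

```text
t13.35 pos [0.5429 0.2672 0.0405] F [-0.3  0.1 -0.1] op 1.003 | shift [-0.033 -0.013  0.019] turn [0.002 0.009 0.012]
```

Request:
arm_command:
  motion: "-0.035 -0.013 0.02 0 0.01 0.01 1;0 0 0.005 0 0 0 1;0 0 0 0 0 0 0;0 0 0 0 0 0 0;0 0 0 0 0 0 0;0 0 0 0 0 0 0;0 0 0 0 0 0 0;0 0 0 0 0 0 0"

```text
time_s: 14.02
eef_pos: [0.5407, 0.2644, 0.0385]
eef_rot: [-0.188, 0.733, 0.612, 0.23]
wrist_force: [-2.9, -2.4, 3.5]
opening: 0.272
```

Run:
```python
from h import *
from bench import *
go2(leaftgt(0,.6),.6)
o=get_obs();c=camera("wrist");cv2.imwrite("pics/w14.png",c["img"][:,:,::-1]);print(proj(wristcam(o),KN))
```

```text
t14.02 pos [0.5407 0.2644 0.0385] F [-2.9 -2.4  3.5] op 0.272 | shift [-0.015 -0.004  0.02 ] turn [ 0.001 -0.003  0.008]
[320.48602761 281.12222407]
```

View pics/w14.png

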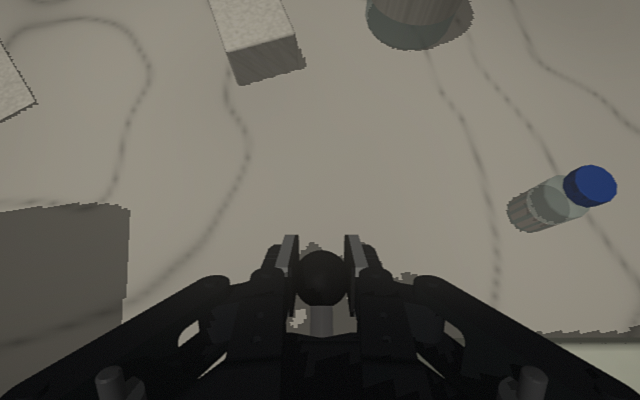

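Request:
arm_command:
  motion: "0.028 0 -0.041 0 0 0 0;0.026 0 -0.043 0 0 0 0;0.023 0 -0.045 0 0 0 0;0.02 0 -0.046 0 0 0 0"

```text
time_s: 14.4
eef_pos: [0.5395, 0.2582, 0.0791]
eef_rot: [-0.187, 0.734, 0.611, 0.228]
wrist_force: [-0.2, -4.3, -3.2]
opening: 0.268
```

```bash
cat >> h.py <<'E'
def ls2(tilt=.6,depth=.02,off=.003):
    from bench import get_obs
    o=get_obs();r=toolR(o).as_matrix();g=o["eef_pos"]-depth*r[:,2]-off*r[:,0]
    v=g-HL;th=np.arctan2(v[2],v@EY);rad=np.hypot(v[2],v@EY)
    F=o["wrist_force"];er=np.cos(th)*EY+np.sin(th)*EZ;et=-np.sin(th)*EY+np.cos(th)*EZ
    print("t%.2f ang %.1f rad %.4f ex %.4f op %.3f Frad %.1f Ftan %.1f Fex %.1f"%(o["time_s"],np.degrees(th),rad,v@EX,o["opening"],F@er,F@et,F@EX))
    Rt=R.from_rotvec(EX*tilt)*R.from_matrix(np.c_[EY,EX,-EZ]);print("turn",((R.from_matrix(r).inv()*Rt).as_rotvec()/(np.pi/3)).round(3))
    for k in range(0,7):
        a=th+np.radians(4.5*k); print(k,((r.T@(0.05*(-np.sin(a)*EY+np.cos(a)*EZ)))).round(3))
    a=r.T@er;print("outward 1mm", (a*.005).round(4))
    return o
E
python3 - <<'E'
from h import *
ls2()
E
```

```text
t14.40 ang 17.8 rad 0.1439 ex 0.0009 op 0.268 Frad -5.1 Ftan -1.8 Fex 0.6
turn [0.002 0.001 0.005]
0 [ 0.014  0.    -0.048]
1 [ 0.01   0.    -0.049]
2 [ 0.007  0.    -0.05 ]
3 [ 0.003  0.    -0.05 ]
4 [-0.001  0.    -0.05 ]
5 [-0.005  0.    -0.05 ]
6 [-0.009  0.    -0.049]
outward 1mm [0.0048 0.     0.0014]
```

Request:
arm_command:
  motion: "0.014 0 -0.048 0 0 0 0;0.01 0 -0.05 0 0 0 0;0.007 0 -0.05 0 0 0 0;0.003 0 -0.05 0 0 0 0;-0.001 0 -0.05 0 0 0 0"

```text
time_s: 14.82
eef_pos: [0.535, 0.2331, 0.1292]
eef_rot: [-0.185, 0.734, 0.612, 0.228]
wrist_force: [2.2, -4.1, -6.7]
opening: 0.264
```

Run:
```python
from h import *
from bench import *
ls2()
c=camera("wrist");cv2.imwrite("pics/w15.png",c["img"][:,:,::-1])
```

```text
t14.82 ang 40.1 rad 0.1460 ex 0.0010 op 0.264 Frad -7.1 Ftan -2.8 Fex 3.0
turn [0.004 0.003 0.006]
0 [-0.005  0.    -0.05 ]
1 [-0.009  0.    -0.049]
2 [-0.013  0.    -0.048]
3 [-0.017  0.    -0.047]
4 [-0.02   0.    -0.046]
5 [-0.024  0.    -0.044]
6 [-0.027 -0.    -0.042]
outward 1mm [ 0.005   0.     -0.0005]
```

View pics/w15.png

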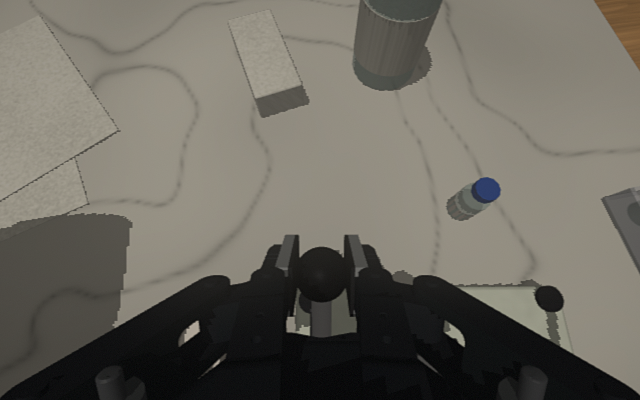

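Request:
arm_command:
  motion: "-0.003 0 -0.05 0 0 0 0;-0.007 0 -0.05 0 0 0 0;-0.012 0 -0.048 0 0 0 0;-0.016 0 -0.047 0 0 0 0;-0.02 0 -0.046 0 0 0 0"

```text
time_s: 15.28
eef_pos: [0.5265, 0.1863, 0.1609]
eef_rot: [-0.178, 0.737, 0.613, 0.222]
wrist_force: [5.6, -7.8, -16.2]
opening: 0.269
```

Run:
```python
from h import *
from bench import *
ls2()
c=camera("wrist");cv2.imwrite("pics/w16.png",c["img"][:,:,::-1])
```

```text
t15.28 ang 63.0 rad 0.1415 ex 0.0013 op 0.269 Frad -17.4 Ftan -1.4 Fex 6.9
turn [0.007 0.021 0.006]
0 [-0.025  0.    -0.043]
1 [-0.028  0.    -0.041]
2 [-0.031  0.    -0.039]
3 [-0.034  0.    -0.036]
4 [-0.037  0.    -0.034]
5 [-0.04  -0.    -0.031]
6 [-0.042 -0.    -0.027]
outward 1mm [ 0.0043  0.     -0.0025]
```

View pics/w16.png

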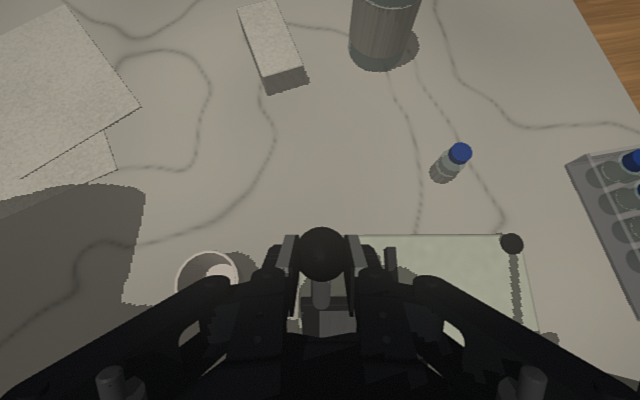

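Request:
arm_command:
  motion: "0.012 0 -0.035 0 0.02 0 0;-0.005 0 -0.045 0 0 0 0;-0.012 0 -0.045 0 0 0 0"

```text
time_s: 15.58
eef_pos: [0.5219, 0.1612, 0.1743]
eef_rot: [-0.178, 0.738, 0.612, 0.223]
wrist_force: [9.6, -10.5, -29.7]
opening: 0.264
```

Run:
```python
from h import *
from bench import *
ls2()
c=camera("wrist");cv2.imwrite("pics/w17.png",c["img"][:,:,::-1])
```

```text
t15.58 ang 74.4 rad 0.1447 ex 0.0014 op 0.264 Frad -30.9 Ftan 0.3 Fex 11.4
turn [0.009 0.021 0.004]
0 [-0.033  0.    -0.038]
1 [-0.036  0.    -0.035]
2 [-0.038  0.    -0.032]
3 [-0.041  0.    -0.029]
4 [-0.043  0.    -0.026]
5 [-0.045  0.    -0.022]
6 [-0.046  0.    -0.018]
outward 1mm [ 0.0038  0.     -0.0033]
```

View pics/w17.png

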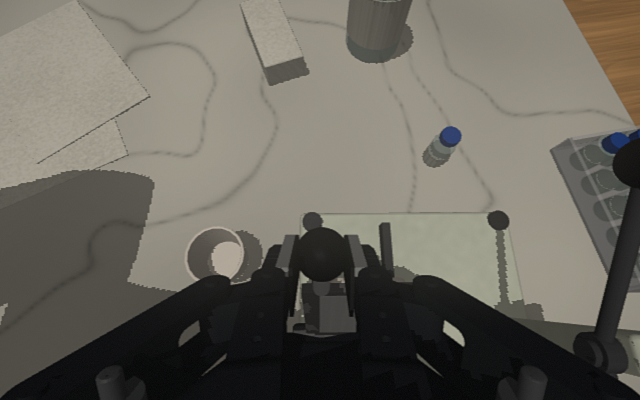

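Run:
```python
from h import *
from scipy.optimize import brentq
data=[("w14",[.5407,.2644,.0385],[-.188,.733,.612,.23],278),("w15",[.535,.2331,.1292],[-.185,.734,.612,.228],274),("w16",[.5265,.1863,.1609],[-.178,.737,.613,.222],254),("w17",[.5219,.1612,.1743],[-.178,.738,.612,.223],255)]
for n,p,q,row in data:
    q=np.array(q)/np.linalg.norm(q);o=dict(eef_pos=np.array(p),eef_rot=q);c=wristcam(o);Rm=toolR(o).as_matrix()
    f=lambda a:proj(c,HL+.142*(np.cos(a)*EY+np.sin(a)*EZ))[1]-row
    aa=np.radians(np.arange(-10,140,2));v=[f(a) for a in aa]
    for a0,a1,x,y in zip(aa,aa[1:],v,v[1:]):
        if x*y<0:
            a=brentq(f,a0,a1);b=HL+.142*(np.cos(a)*EY+np.sin(a)*EZ)
            print(n,"leaf",round(np.degrees(a),1),"ball in tool mm",(Rm.T@(b-p)*1000).round(1))
```

```text
w14 leaf 59.4 ball in tool mm [   5.9   -0.6 -158.4]
w15 leaf 36.6 ball in tool mm [ -6.3  -1.1 -10.8]
w16 leaf 57.8 ball in tool mm [ 3.3 -1.4 -8.9]
w17 leaf 69.5 ball in tool mm [ 2.7 -1.5 -8.7]
```

Request:
arm_command:
  motion: "-0.038 0 -0.033 0 0 0 0;-0.036 0 -0.035 0 0 0 0;-0.038 0 -0.032 0 0 0 0"

```text
time_s: 15.88
eef_pos: [0.5158, 0.1278, 0.1784]
eef_rot: [-0.176, 0.739, 0.611, 0.222]
wrist_force: [6.6, -0.2, -10.0]
opening: 0.26
```

```bash
cat >> h.py <<'E'
def solveball(o,row):
    from scipy.optimize import brentq
    c=wristcam(o);Rm=toolR(o).as_matrix();p=o["eef_pos"]
    f=lambda a:proj(c,HL+.142*(np.cos(a)*EY+np.sin(a)*EZ))[1]-row
    aa=np.radians(np.arange(-10,180,2));v=[f(a) for a in aa]
    for a0,a1,x,y in zip(aa,aa[1:],v,v[1:]):
        if x*y<0:
            a=brentq(f,a0,a1);b=HL+.142*(np.cos(a)*EY+np.sin(a)*EZ)
            print("leaf",round(np.degrees(a),1),"ball in tool mm",(Rm.T@(b-p)*1000).round(1))
E
python3 - <<'E'
from h import *
from bench import *
o=ls2()
c=camera("wrist");cv2.imwrite("pics/w18.png",c["img"][:,:,::-1])
for r in (240,245,250,255,260): print(r);solveball(o,r)
E
```

```text
t15.88 ang 88.0 rad 0.1436 ex 0.0016 op 0.260 Frad -9.9 Ftan -1.4 Fex 6.5
turn [0.011 0.025 0.002]
0 [-0.041  0.    -0.029]
1 [-0.043  0.    -0.025]
2 [-0.045  0.    -0.022]
3 [-0.047  0.    -0.018]
4 [-0.048  0.    -0.014]
5 [-0.049  0.    -0.011]
6 [-0.05  -0.    -0.007]
outward 1mm [ 0.0029  0.0001 -0.0041]
240
leaf 80.9 ball in tool mm [10.  -1.7 -7.7]
245
leaf 81.9 ball in tool mm [ 8.1 -1.7 -9.3]
250
leaf 82.8 ball in tool mm [  6.3  -1.7 -10.9]
255
leaf 83.8 ball in tool mm [  4.5  -1.6 -12.4]
260
leaf 84.7 ball in tool mm [  2.6  -1.6 -13.9]
```

View pics/w18.png

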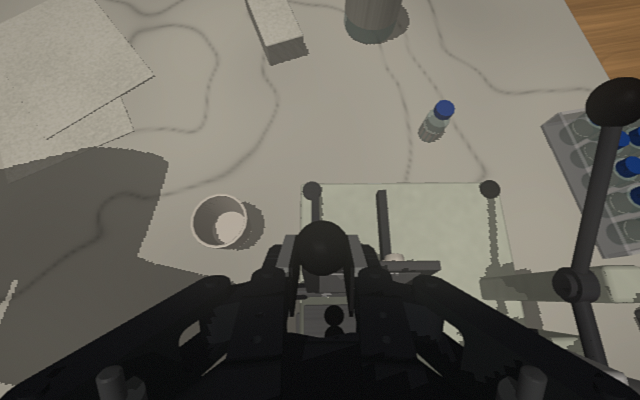

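Request:
arm_command:
  motion: "-0.042 0 -0.034 0 0 0 0;-0.043 0 -0.032 0 0 0 0;-0.045 0 -0.028 0 0 0 0"

```text
time_s: 16.18
eef_pos: [0.5087, 0.0908, 0.1743]
eef_rot: [-0.172, 0.742, 0.61, 0.218]
wrist_force: [7.5, -6.3, -15.8]
opening: 0.175
```

Run:
```python
from h import *
from bench import *
o=ls2()
c=camera("wrist");cv2.imwrite("pics/w19.png",c["img"][:,:,::-1])
for r in (235,240,245,250,255,260): print(r);solveball(o,r)
```

```text
t16.18 ang 103.1 rad 0.1434 ex 0.0014 op 0.175 Frad -14.3 Ftan 8.2 Fex 8.5
turn [ 0.015  0.035 -0.003]
0 [-0.047  0.    -0.016]
1 [-0.048  0.    -0.013]
2 [-0.049  0.    -0.009]
3 [-0.05   0.    -0.005]
4 [-0.05   0.    -0.001]
5 [-0.05   0.     0.003]
6 [-0.05   0.     0.007]
outward 1mm [ 0.0016  0.0001 -0.0047]
235
leaf 95.5 ball in tool mm [ 14.   -1.6 -11.3]
240
leaf 96.4 ball in tool mm [ 12.   -1.6 -12.3]
245
leaf 97.3 ball in tool mm [  9.9  -1.6 -13.3]
250
leaf 98.2 ball in tool mm [  7.8  -1.5 -14.2]
255
leaf 99.1 ball in tool mm [  5.8  -1.5 -15.1]
260
leaf 100.0 ball in tool mm [  3.7  -1.5 -16. ]
```

View pics/w19.png

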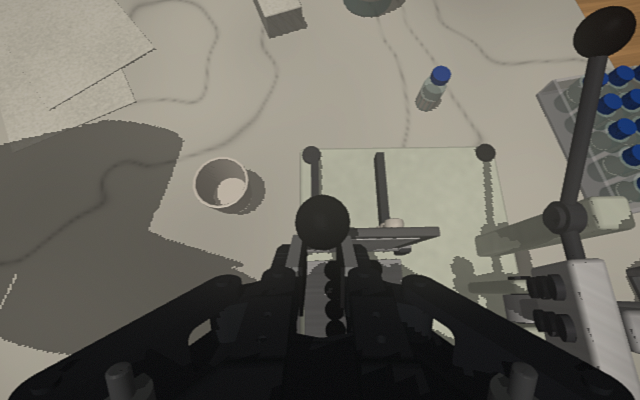

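Request:
arm_command:
  motion: "0.01 0 0.01 0 0 0 0.6;0.05 0 0 0 0 0 0.6;0.07 0 0 0 0 0 0.6;0.03 0 0 0 0 0 0.5"

```text
time_s: 16.57
eef_pos: [0.5135, 0.1193, 0.1943]
eef_rot: [-0.175, 0.742, 0.608, 0.22]
wrist_force: [0.3, -0.2, -0.1]
opening: 0.503
```

Run:
```python
from h import *
from bench import *
o=ls2()
c=camera("wrist");cv2.imwrite("pics/w20.png",c["img"][:,:,::-1])
for r in (215,225,235,245,255,265,275): print(r);solveball(o,r)
```

```text
t16.57 ang 91.4 rad 0.1595 ex 0.0009 op 0.503 Frad -0.1 Ftan 0.1 Fex 0.3
turn [ 0.013  0.028 -0.007]
0 [-0.043  0.001 -0.026]
1 [-0.045  0.001 -0.023]
2 [-0.046  0.001 -0.019]
3 [-0.048  0.001 -0.015]
4 [-0.049  0.001 -0.012]
5 [-0.049  0.    -0.008]
6 [-0.05   0.    -0.004]
outward 1mm [ 0.0026  0.     -0.0043]
215
leaf 77.6 ball in tool mm [14.7 -1.5 16.1]
225
leaf 80.0 ball in tool mm [10.4 -1.4 11.9]
235
leaf 82.3 ball in tool mm [ 6.1 -1.3  8.2]
245
leaf 84.5 ball in tool mm [ 1.9 -1.2  4.7]
255
leaf 86.6 ball in tool mm [-2.3 -1.2  1.5]
265
leaf 88.6 ball in tool mm [-6.4 -1.1 -1.4]
275
leaf 90.6 ball in tool mm [-10.6  -1.   -4.1]
```

View pics/w20.png

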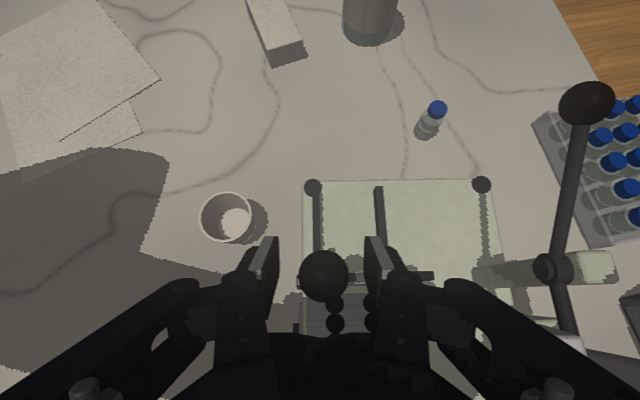

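Request:
arm_command:
  motion: "0.04 0 0.07 0 0 0 0.5;0.01 0 0.03 0 0 0 0.2;0 0 0 0 0 0 0;0 0 0 0 0 0 0;0 0 0 0 0 0 0"

```text
time_s: 17.03
eef_pos: [0.5182, 0.1417, 0.1867]
eef_rot: [-0.174, 0.739, 0.611, 0.222]
wrist_force: [0.4, -0.0, 0.2]
opening: 0.0
```

Run:
```python
from h import *
from bench import *
o=ls2()
c=camera("wrist");cv2.imwrite("pics/w21.png",c["img"][:,:,::-1])
for r in (235,245,255,265,275,285,295,305): print(r);solveball(o,r)
```

```text
t17.03 ang 82.8 rad 0.1530 ex 0.0013 op 0.000 Frad 0.2 Ftan -0.0 Fex 0.3
turn [0.014 0.028 0.002]
0 [-0.038  0.    -0.032]
1 [-0.041  0.    -0.029]
2 [-0.043  0.    -0.026]
3 [-0.045  0.    -0.022]
4 [-0.046  0.    -0.019]
5 [-0.048  0.    -0.015]
6 [-0.049  0.    -0.011]
outward 1mm [ 0.0032  0.0001 -0.0038]
235
leaf 73.0 ball in tool mm [ 7.2 -1.6  5.6]
245
leaf 75.3 ball in tool mm [ 3.4 -1.6  1.3]
255
leaf 77.5 ball in tool mm [-0.3 -1.5 -2.5]
265
leaf 79.5 ball in tool mm [-4.  -1.5 -6.1]
275
leaf 81.5 ball in tool mm [-7.6 -1.5 -9.4]
285
leaf 83.4 ball in tool mm [-11.2  -1.4 -12.5]
295
leaf 85.3 ball in tool mm [-14.8  -1.4 -15.3]
305
leaf 87.1 ball in tool mm [-18.4  -1.4 -18. ]
```

View pics/w21.png

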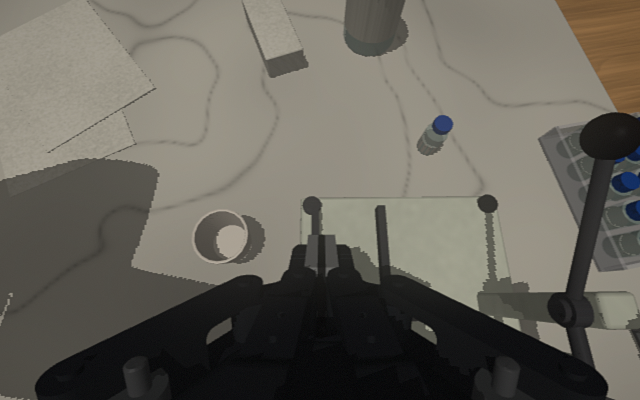

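Run:
```python
from h import *
from bench import *
c=camera("side");cv2.imwrite("pics/s21.png",cv2.resize(c["img"][150:350,200:400,::-1],None,fx=3,fy=3))
```

```text
(no output)
```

View pics/s21.png

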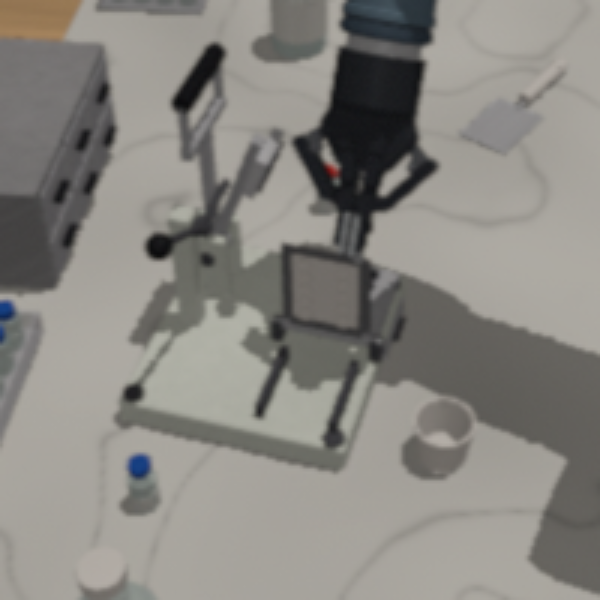

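Request:
arm_command:
  motion: "-0.045 0 -0.01 0 0 0 0;-0.048 0 -0.015 0 0 0 0;-0.048 0 -0.018 0 0 0 0;-0.05 0 -0.018 0 0 0 0;-0.05 0 -0.018 0 0 0 0;-0.05 0 -0.018 0 0 0 0"

```text
time_s: 17.63
eef_pos: [0.5064, 0.077, 0.1709]
eef_rot: [-0.174, 0.74, 0.611, 0.222]
wrist_force: [-0.1, 1.2, -0.0]
opening: -0.002
```

Run:
```python
from h import *
from bench import *
o=ls2()
c=camera("side");cv2.imwrite("pics/s22.png",cv2.resize(c["img"][150:350,200:400,::-1],None,fx=3,fy=3))
```

```text
t17.63 ang 109.0 rad 0.1439 ex 0.0017 op -0.002 Frad -0.4 Ftan -1.1 Fex -0.3
turn [0.016 0.027 0.002]
0 [-0.049  0.    -0.012]
1 [-0.049  0.    -0.008]
2 [-0.05  -0.    -0.004]
3 [-0.05 -0.   -0.  ]
4 [-0.05  -0.     0.004]
5 [-0.049 -0.     0.008]
6 [-0.049 -0.     0.011]
outward 1mm [ 0.0012  0.0001 -0.0049]
```

View pics/s22.png

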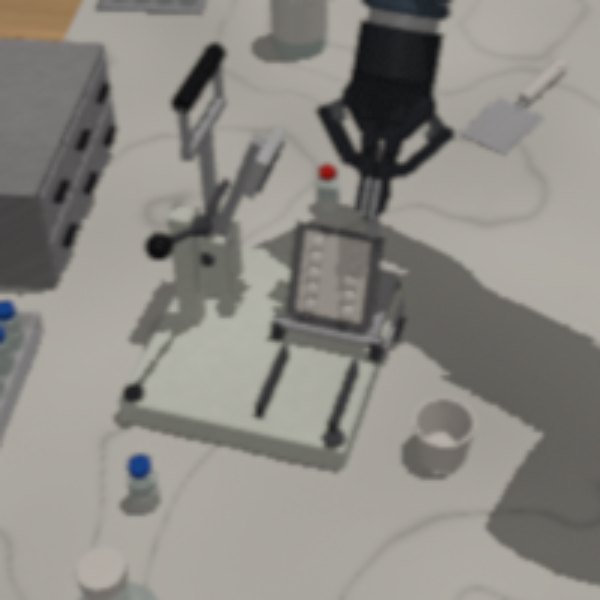

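Request:
arm_command:
  motion: "-0.05 0 -0.01 0 0 0 0;-0.05 0 -0.01 0 0 0 0;-0.05 0 -0.01 0 0 0 0;0 0 0 0 0 0 0;0 0 0 0 0 0 0;0 0 0 0 0 0 0;0 0 0 0 0 0 0;0 0 0 0 0 0 0;0 0 0 0 0 0 0"

```text
time_s: 18.43
eef_pos: [0.4999, 0.0429, 0.1575]
eef_rot: [-0.174, 0.742, 0.609, 0.222]
wrist_force: [-1.0, 0.5, -0.1]
opening: -0.004
```

Run:
```python
from h import *
from bench import *
go2([.5,.1,.2],.6)
c=camera("side");cv2.imwrite("pics/s23.png",cv2.resize(c["img"][150:350,200:400,::-1],None,fx=3,fy=3))
```

```text
t18.43 pos [0.4999 0.0429 0.1575] F [-1.   0.5 -0.1] op -0.004 | shift [ 0.351 -0.054 -0.028] turn [ 0.017  0.028 -0.004]
```

View pics/s23.png

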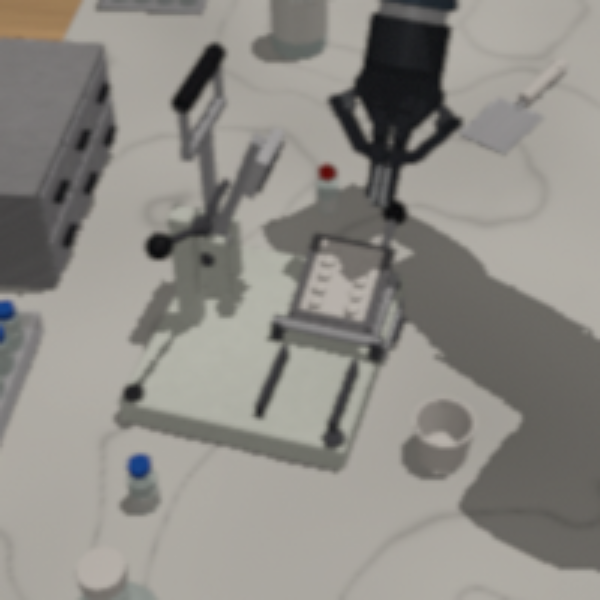

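Request:
arm_command:
  motion: "0.17 0 -0.05 0 -0.11 0 0;0.2 0 -0.08 0 -0.11 0 0;0.15 0 -0.1 0 -0.11 0 0;0.1 0 -0.15 0 -0.11 0 0;0.05 0 -0.15 0 -0.1 0 0;0 0 0 0 0 0 0"

```text
time_s: 18.98
eef_pos: [0.5195, 0.1307, 0.3148]
eef_rot: [0.01, 0.781, 0.624, 0.002]
wrist_force: [1.4, -0.5, 1.2]
opening: 0.001
```

Run:
```python
from h import *
from bench import *
o=get_obs()
go2([.67,.167,.29],0)
c=camera("wrist");cv2.imwrite("pics/w24.png",c["img"][:,:,::-1]);print(proj(wristcam(o),[.671,.1655,.206]))
```

```text
t18.98 pos [0.5195 0.1307 0.3148] F [ 1.4 -0.5  1.2] op 0.001 | shift [0.345 0.692 0.133] turn [ 0.016  0.009 -0.034]
[493.6260661  114.51743631]
```

View pics/w24.png

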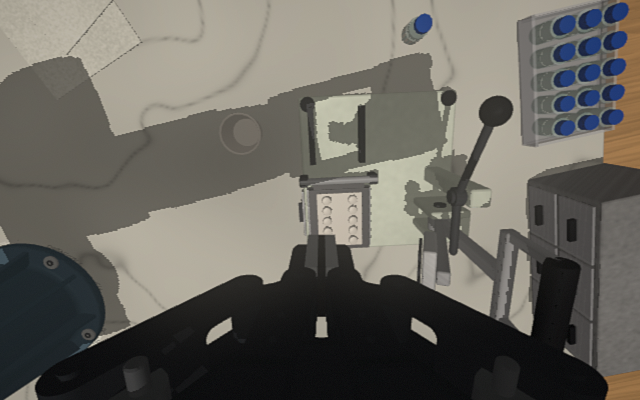

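Request:
arm_command:
  motion: "0.12 0.05 0.02 0.015 0.01 -0.03 0;0.12 0.12 0 0 0 0 0;0.1 0.15 0 0 0 0 0;0 0.15 0 0 0 0 0;0 0.15 0 0 0 0 0;0 0.07 0 0 0 0 0;0 0 0 0 0 0 0"

```text
time_s: 19.62
eef_pos: [0.6687, 0.1735, 0.2984]
eef_rot: [-0.009, 0.769, 0.639, -0.001]
wrist_force: [-0.4, 0.2, -0.6]
opening: -0.002
```

Run:
```python
from h import *
from bench import *
o=get_obs()
go2([.673,.171,.225],0)
c=camera("wrist");cv2.imwrite("pics/w25.png",c["img"][:,:,::-1]);print(proj(wristcam(o),[.672,.1655,.206]),[d for d in search_frame("wrist","catch_knob")])
```

```text
t19.62 pos [0.6687 0.1735 0.2984] F [-0.4  0.2 -0.6] op -0.002 | shift [-0.012  0.029  0.367] turn [-0.014 -0.009  0.003]
[329.15905498 212.25557619] [{'box': [313.1, 196.4, 346.8, 232.9], 'conf': 0.75}]
```

View pics/w25.png

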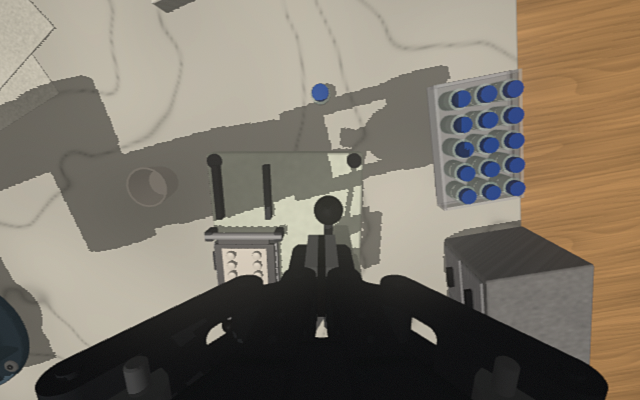

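Request:
arm_command:
  motion: "-0.01 0.03 0.12 -0.01 -0.01 0 0;0 0 0.12 0 0 0 0;0 0 0.08 0 0 0 0;0 0 0.06 0 0 0 0"

```text
time_s: 20.05
eef_pos: [0.6692, 0.1709, 0.2242]
eef_rot: [-0.001, 0.769, 0.639, 0.0]
wrist_force: [0.3, -0.4, 0.3]
opening: -0.002
```

Run:
```python
from h import *
go2([.673,.171,.105],0)
```

```text
t20.05 pos [0.6692 0.1709 0.2242] F [ 0.3 -0.4  0.3] op -0.002 | shift [0.003 0.019 0.596] turn [-0.001 -0.002  0.003]
```

Request:
arm_command:
  motion: "0.003 0.025 0.06 0 0 0 0;0 0 0.08 0 0 0 0;0 0 0.08 0 0 0 0;0 0 0.08 0 0 0 0"

```text
time_s: 20.38
eef_pos: [0.6733, 0.1717, 0.1642]
eef_rot: [-0.001, 0.769, 0.64, 0.003]
wrist_force: [0.4, 0.7, 0.8]
opening: -0.003
```

Run:
```python
from h import *
from bench import *
go2([.673,.171,.105],0)
c=camera("side");cv2.imwrite("pics/s26.png",cv2.resize(c["img"][150:350,200:400,::-1],None,fx=3,fy=3))
```

```text
t20.38 pos [0.6733 0.1717 0.1642] F [0.4 0.7 0.8] op -0.003 | shift [-0.005 -0.001  0.296] turn [ 0.002 -0.005  0.004]
```

View pics/s26.png

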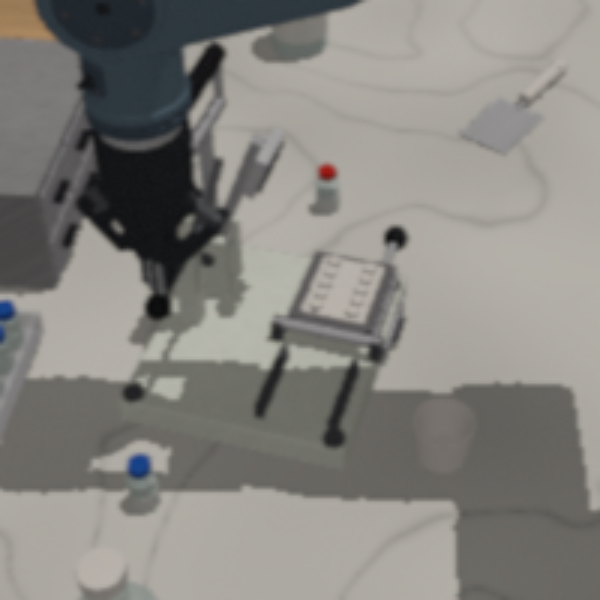

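Request:
arm_command:
  motion: "-0.004 0 0.08 0 0 0 0;-0.004 0 0.08 0 0 0 0;-0.004 0 0.07 0 0 0 0;0 0 0.05 0 0 0 0;0 0 0.02 0 0 0 0;0 0 0.015 0 0 0 0"

```text
time_s: 20.93
eef_pos: [0.6729, 0.1694, 0.1077]
eef_rot: [-0.0, 0.768, 0.64, 0.003]
wrist_force: [-7.3, -0.6, 9.6]
opening: 0.002
```

Run:
```python
from h import *
go2([.673,.171,.105],0)
```

```text
t20.93 pos [0.6729 0.1694 0.1077] F [-7.3 -0.6  9.6] op 0.002 | shift [ 0.008 -0.001  0.014] turn [ 0.003 -0.005  0.005]
```

Request:
arm_command:
  motion: "0 0 0.005 0 0 0 0;0 0 -0.05 0 0 0 0;0 0 -0.15 0 0 0 0;0 0 -0.18 0 0 0 0;0 0 -0.2 0 0 0 0;0 0 -0.2 0 0 0 0;0 0 -0.2 0 0 0 0;0 0 -0.15 0 0 0 0.5;0 0 0 0 0 0 1"

```text
time_s: 21.68
eef_pos: [0.6701, 0.1688, 0.3464]
eef_rot: [-0.001, 0.768, 0.64, 0.003]
wrist_force: [0.2, 0.1, 1.2]
opening: 0.272
```

Run:
```python
from h import *
from bench import *
o=get_obs()
go2([.658,.026,.36],0)
c=camera("wrist");cv2.imwrite("pics/w27.png",c["img"][:,:,::-1])
c=camera("side");cv2.imwrite("pics/s27.png",cv2.resize(c["img"][150:350,200:400,::-1],None,fx=3,fy=3))
print(search_frame("wrist","catch_knob"),proj(wristcam(o),[.6704,.1624,.096]))
```

```text
t21.68 pos [0.6701 0.1688 0.3464] F [0.2 0.1 1.2] op 0.272 | shift [-0.713  0.069 -0.072] turn [ 0.001 -0.006  0.005]
[{'box': [313.1, 161.1, 331.9, 297.7], 'conf': 0.94}] [322.12902928 175.30861793]
```

View pics/w27.png

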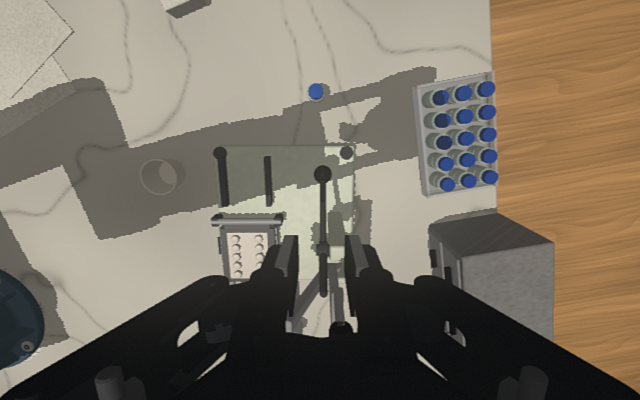

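View pics/s27.png

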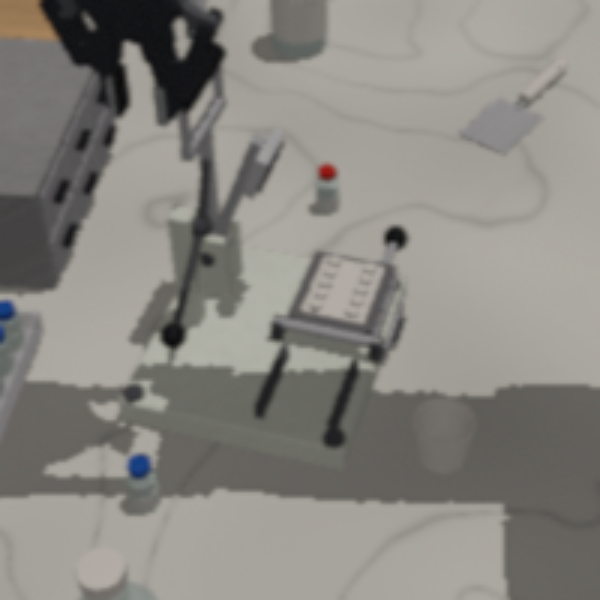

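Request:
arm_command:
  motion: "-0.1 0.01 -0.04 0 0 0 1;-0.15 0.02 0 0 0 0 1;-0.17 0.02 0 0 0 0 1;-0.15 0.01 0 0 0 0 1;-0.1 0.01 0 0 0 0 1;0 0 0 0 0 0 1"

```text
time_s: 22.33
eef_pos: [0.6507, 0.0321, 0.3265]
eef_rot: [-0.015, 0.766, 0.642, -0.012]
wrist_force: [0.1, 0.1, -0.4]
opening: 0.996
```

Run:
```python
from h import *
from bench import *
o=get_obs()
go2([.658,.026,.261],0)
c=camera("wrist");cv2.imwrite("pics/w28.png",c["img"][:,:,::-1])
w=wristcam(o)
for X in ([.658,.026,.28],[.658,.026,.28]+.044*EY,[.658,.026,.28]-.044*EY): print(proj(w,X))
print(search_frame("wrist","lever_grip"))
```

```text
t22.33 pos [0.6507 0.0321 0.3265] F [ 0.1  0.1 -0.4] op 0.996 | shift [-0.024  0.053  0.326] turn [-0.036 -0.     0.011]
[336.97353732 228.68860414]
[338.80002031 162.43333398]
[335.34771552 287.66493334]
[{'box': [258.1, 150.3, 356.5, 291.6], 'conf': 0.84}, {'box': [320.2, 47.1, 337.1, 167.1], 'conf': 0.28}]
```

View pics/w28.png

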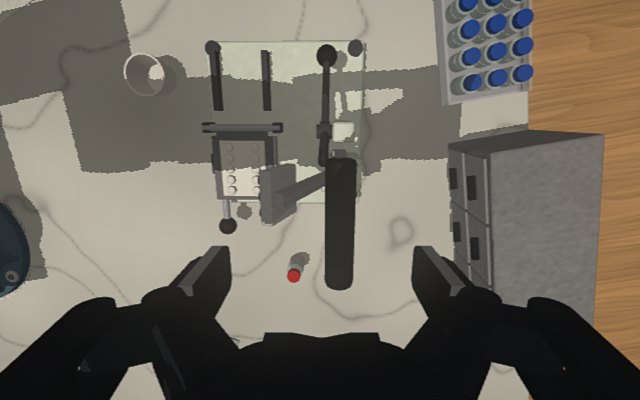

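Request:
arm_command:
  motion: "-0.02 0.065 0.05 -0.035 0 0.01 1;0 0.01 0.1 0 0 0 1;0 0 0.1 0 0 0 1;0 0 0.06 0 0 0 1;0 0 0 0 0 0 1"

```text
time_s: 22.85
eef_pos: [0.6639, 0.0356, 0.2574]
eef_rot: [-0.004, 0.768, 0.641, 0.0]
wrist_force: [-0.9, -0.8, -0.7]
opening: 1.0
```

Run:
```python
from h import *
from bench import *
o=get_obs()
go2([.66,.0275,.261],0)
c=camera("wrist");cv2.imwrite("pics/w29.png",c["img"][:,:,::-1])
w=wristcam(o)
print(proj(w,[.66,.0275,.28]))
```

```text
t22.85 pos [0.6639 0.0356 0.2574] F [-0.9 -0.8 -0.7] op 1.0 | shift [-0.043 -0.012 -0.018] turn [-0.005 -0.005  0.007]
[316.85367448 291.85703511]
```

View pics/w29.png

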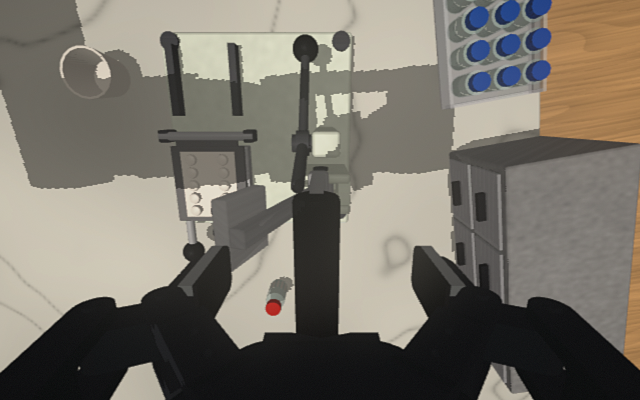

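Request:
arm_command:
  motion: "-0.04 -0.012 -0.01 -0.005 -0.005 0.007 1;0 0 0 0 0 0 0;0 0 0 0 0 0 0;0 0 0 0 0 0 0;0 0 0 0 0 0 0;0 0 0 0 0 0 0;0 0 0 0 0 0 0;0 0 0 0 0 0 0;0 0 0 0 0 0 0;0 0 0 0 0 0 0"

```text
time_s: 23.73
eef_pos: [0.6608, 0.0292, 0.2664]
eef_rot: [0.002, 0.769, 0.639, 0.002]
wrist_force: [-1.3, -0.1, 0.4]
opening: 0.213
```

```bash
cat >> h.py <<'E'
HV=np.array([.66,.0275,.08])
def lev(depth=.019):
    from bench import get_obs
    o=get_obs();r=toolR(o).as_matrix();g=o["eef_pos"]-depth*r[:,2];v=g-HV
    th=np.arctan2(-(v@EX),v[2]);rad=np.hypot(v@EX,v[2])
    til=np.arctan2(-(-r[:,2]@EX),-r[2,2])
    F=o["wrist_force"];et=-np.cos(th)*EX-np.sin(th)*EZ;er=-np.sin(th)*EX+np.cos(th)*EZ
    print("t%.2f lever %.1f deg(%.3f) rad %.4f ey %.4f tilt %.1f op %.3f Ft %.1f Fr %.1f Fy %.1f"%(o["time_s"],np.degrees(th),th,rad,v@EY,np.degrees(til),o["opening"],F@et,F@er,F@EY), "q",o["q"].round(2))
    Rt=R.from_rotvec(-EY*til)*R.from_matrix(np.c_[EY,EX,-EZ]);print("turn to upright-in-plane",((R.from_matrix(r).inv()*Rt).as_rotvec()/(np.pi/3)).round(3))
    # planned rows: 5 deg lever, tilt rate 0.6
    for k in range(6):
        a=th+np.radians(4.5*k);t2=til+np.radians(2.7*k)
        a2=a+np.radians(4.5);t3=t2+np.radians(2.7)
        f=lambda a,t:HV+.2*(-np.sin(a)*EX+np.cos(a)*EZ)+depth*(R.from_rotvec(-EY*t).apply(-EZ))
        d=f(a2,t3)-f(a,t2);Rk=(R.from_rotvec(-EY*t2)*R.from_matrix(np.c_[EY,EX,-EZ])).as_matrix()
        print(k,(Rk.T@d/.2).round(3))
    return o
E
python3 - <<'E'
from h import *
lev()
E
```

```text
t23.73 lever -0.1 deg(-0.002) rad 0.2054 ey 0.0018 tilt 0.3 op 0.213 Ft 1.3 Fr 0.4 Fy -0.3 q [-0.13  0.34  1.34 -0.    1.46  0.05]
turn to upright-in-plane [-0.     0.     0.002]
0 [-0.    -0.074  0.002]
1 [ 0.    -0.074  0.005]
2 [ 0.    -0.074  0.007]
3 [-0.    -0.073  0.01 ]
4 [-0.    -0.073  0.012]
5 [ 0.    -0.073  0.015]
```

Request:
arm_command:
  motion: "0 -0.06 0 -0.03 0 0 0;0 -0.072 0.003 -0.045 0 0 0;0 -0.074 0.005 -0.045 0 0 0;0 -0.074 0.008 -0.045 0 0 0"

```text
time_s: 24.07
eef_pos: [0.6161, 0.0373, 0.2609]
eef_rot: [0.078, 0.766, 0.635, 0.066]
wrist_force: [10.2, -0.2, -4.9]
opening: 0.208
```

```bash
sed -i 's/def lev(depth=.019)/def lev(depth=.0135)/' h.py
python3 - <<'E'
from h import *
lev()
E
```

```text
t24.07 lever 13.8 deg(0.241) rad 0.1999 ey 0.0014 tilt 11.8 op 0.208 Ft -8.6 Fr -7.2 Fy 1.7 q [-0.13  0.12  1.63 -0.01  1.19  0.06]
turn to upright-in-plane [-0.    -0.002 -0.   ]
0 [ 0.    -0.075  0.006]
1 [-0.    -0.075  0.008]
2 [-0.    -0.075  0.011]
3 [-0.    -0.074  0.013]
4 [ 0.    -0.074  0.016]
5 [ 0.    -0.073  0.018]
```

Request:
arm_command:
  motion: "0 -0.075 0.01 -0.04 0 0 0;0 -0.075 0.011 -0.04 0 0 0;0 -0.075 0.013 -0.04 0 0 0;0 -0.075 0.014 -0.04 0 0 0"

```text
time_s: 24.4
eef_pos: [0.5711, 0.0454, 0.2436]
eef_rot: [0.158, 0.754, 0.624, 0.133]
wrist_force: [8.2, -1.4, -1.6]
opening: 0.212
```

Run:
```python
from h import *
from bench import *
lev()
c=camera("wrist");cv2.imwrite("pics/w30.png",c["img"][:,:,::-1])
```

```text
t24.40 lever 28.6 deg(0.500) rad 0.2005 ey 0.0010 tilt 23.8 op 0.212 Ft -6.5 Fr -5.3 Fy 0.2 q [-0.11 -0.09  1.92 -0.03  0.9   0.09]
turn to upright-in-plane [-0.    -0.003 -0.002]
0 [-0.    -0.075  0.01 ]
1 [ 0.    -0.074  0.012]
2 [ 0.    -0.074  0.015]
3 [ 0.    -0.073  0.017]
4 [-0.    -0.073  0.019]
5 [-0.    -0.072  0.022]
```

View pics/w30.png

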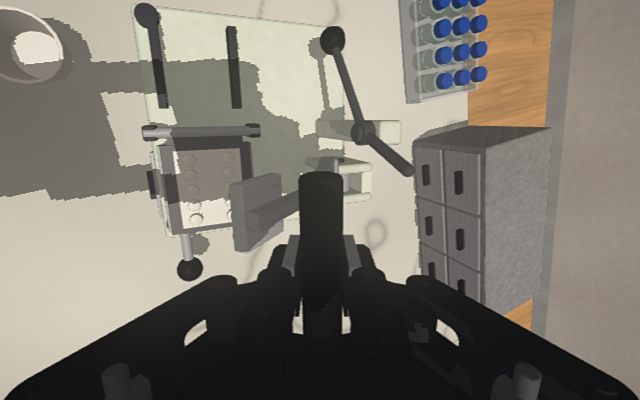

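Request:
arm_command:
  motion: "0 -0.075 0.013 -0.02 0 0 0;0 -0.075 0.017 -0.02 0 0 0;0 -0.073 0.022 -0.02 0 0 0;0 -0.073 0.026 -0.02 0 0 0"

```text
time_s: 24.78
eef_pos: [0.533, 0.0528, 0.2148]
eef_rot: [0.204, 0.742, 0.615, 0.171]
wrist_force: [-6.1, -4.5, 19.9]
opening: 0.209
```

```bash
sed -i 's/2\.7\b/1.2/g' h.py
python3 - <<'E'
from h import *
lev()
E
```

```text
t24.78 lever 43.0 deg(0.750) rad 0.2001 ey 0.0012 tilt 30.9 op 0.209 Ft -9.8 Fr 18.1 Fy -5.5 q [-0.1  -0.22  2.13 -0.07  0.69  0.13]
turn to upright-in-plane [-0.    -0.004 -0.   ]
0 [-0.    -0.075  0.019]
1 [ 0.    -0.073  0.024]
2 [ 0.    -0.072  0.028]
3 [-0.    -0.07   0.032]
4 [ 0.    -0.068  0.036]
5 [ 0.    -0.066  0.04 ]
```

Request:
arm_command:
  motion: "0 -0.075 0.008 -0.01 0 0 0;0 -0.074 0.02 -0.01 0 0 0;0 -0.073 0.026 -0.01 0 0 0;0 -0.072 0.03 -0.01 0 0 0"

```text
time_s: 25.12
eef_pos: [0.5063, 0.0577, 0.1829]
eef_rot: [0.235, 0.732, 0.607, 0.199]
wrist_force: [-22.9, -3.5, 24.6]
opening: 0.206
```

Run:
```python
from h import *
from bench import *
lev()
c=camera("wrist");cv2.imwrite("pics/w31.png",c["img"][:,:,::-1])
```

```text
t25.12 lever 55.3 deg(0.965) rad 0.2000 ey 0.0010 tilt 35.9 op 0.206 Ft -7.8 Fr 32.0 Fy -7.7 q [-0.09 -0.27  2.28 -0.11  0.51  0.18]
turn to upright-in-plane [-0.    -0.005 -0.001]
0 [ 0.    -0.072  0.029]
1 [-0.    -0.07   0.033]
2 [ 0.    -0.068  0.037]
3 [-0.    -0.065  0.041]
4 [-0.    -0.063  0.045]
5 [-0.    -0.06   0.049]
```

View pics/w31.png

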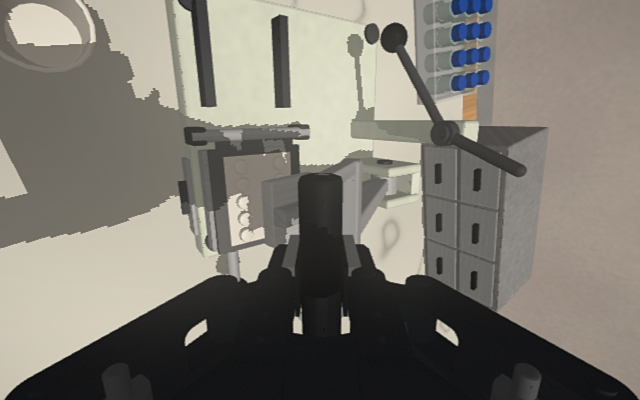

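Request:
arm_command:
  motion: "0 -0.07 0.005 0.005 0 0 0;0 -0.068 0.018 0 0 0 0;0 -0.065 0.026 0 0 0 0"

```text
time_s: 25.42
eef_pos: [0.4931, 0.0601, 0.164]
eef_rot: [0.248, 0.728, 0.604, 0.21]
wrist_force: [-21.1, -3.0, 23.1]
opening: 0.21
```

Run:
```python
from h import *
lev()
```

```text
t25.42 lever 62.0 deg(1.083) rad 0.2019 ey 0.0009 tilt 37.9 op 0.210 Ft -10.9 Fr 28.6 Fy -6.8 q [-0.08 -0.28  2.34 -0.14  0.42  0.22]
turn to upright-in-plane [-0.    -0.007 -0.002]
0 [ 0.    -0.069  0.035]
1 [ 0.    -0.067  0.039]
2 [ 0.    -0.064  0.043]
3 [-0.    -0.062  0.046]
4 [-0.    -0.059  0.05 ]
5 [ 0.    -0.056  0.053]
```

Request:
arm_command:
  motion: "0 -0.068 0.012 0.01 0 0 0;0 -0.066 0.022 0.005 0 0 0;0 -0.06 0.026 0 0 0 0"

```text
time_s: 25.67
eef_pos: [0.4851, 0.0618, 0.1463]
eef_rot: [0.256, 0.725, 0.601, 0.218]
wrist_force: [-7.1, -1.1, 11.8]
opening: 0.209
```

Run:
```python
from h import *
from bench import *
lev()
c=camera("side");cv2.imwrite("pics/s32.png",cv2.resize(c["img"][150:350,200:400,::-1],None,fx=3,fy=3))
c=camera("wrist");cv2.imwrite("pics/w32.png",c["img"][:,:,::-1])
```

```text
t25.67 lever 67.7 deg(1.181) rad 0.2020 ey 0.0010 tilt 39.3 op 0.209 Ft -8.3 Fr 10.7 Fy -2.4 q [-0.08 -0.26  2.39 -0.19  0.34  0.27]
turn to upright-in-plane [-0.    -0.008 -0.002]
0 [-0.    -0.066  0.04 ]
1 [ 0.    -0.064  0.044]
2 [ 0.    -0.061  0.047]
3 [-0.    -0.058  0.051]
4 [ 0.    -0.055  0.054]
5 [-0.    -0.052  0.057]
```

View pics/s32.png

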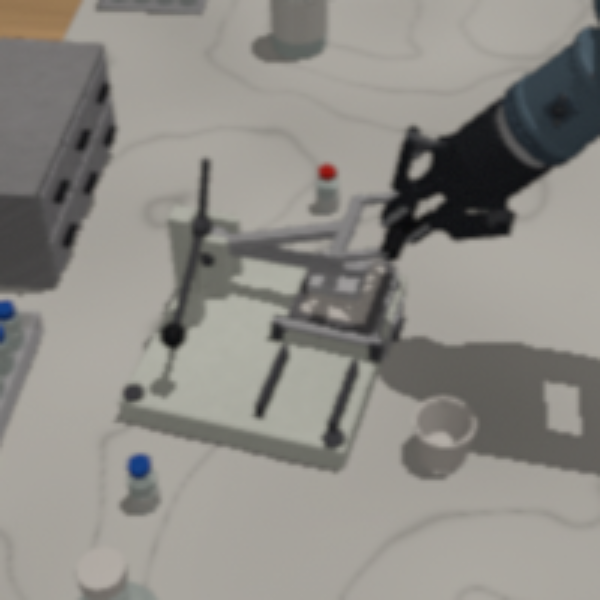

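View pics/w32.png

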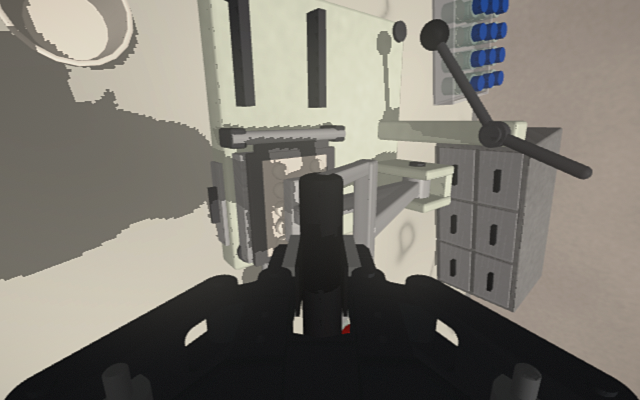

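Request:
arm_command:
  motion: "0 -0.06 0.028 0.015 0 0 0;0 -0.05 0.025 0.01 0 0 0;0 -0.04 0.02 0.005 0 0 0"

```text
time_s: 26.02
eef_pos: [0.4868, 0.0613, 0.1355]
eef_rot: [0.261, 0.722, 0.602, 0.22]
wrist_force: [-60.9, -20.9, 60.9]
opening: 0.208
```

Run:
```python
from h import *
lev()
```

```text
t26.02 lever 70.4 deg(1.229) rad 0.1965 ey 0.0009 tilt 39.9 op 0.208 Ft -38.6 Fr 73.1 Fy -31.9 q [-0.08 -0.23  2.4  -0.22  0.29  0.3 ]
turn to upright-in-plane [ 0.    -0.008  0.003]
0 [ 0.    -0.065  0.042]
1 [-0.    -0.062  0.046]
2 [ 0.    -0.059  0.05 ]
3 [-0.    -0.056  0.053]
4 [-0.    -0.053  0.056]
5 [-0.    -0.05   0.059]
```

Request:
arm_command:
  motion: "0 -0.011 -0.006 0 0 0 0"

```text
time_s: 26.1
eef_pos: [0.4888, 0.0601, 0.1401]
eef_rot: [0.265, 0.72, 0.601, 0.223]
wrist_force: [16.4, -12.0, -3.3]
opening: 0.206
```

Run:
```python
from h import *
lev()
```

```text
t26.10 lever 69.0 deg(1.204) rad 0.1961 ey 0.0001 tilt 40.6 op 0.206 Ft -3.5 Fr -18.3 Fy -8.8 q [-0.08 -0.24  2.4  -0.23  0.28  0.3 ]
turn to upright-in-plane [ 0.    -0.007  0.005]
0 [-0.    -0.066  0.04 ]
1 [ 0.    -0.064  0.044]
2 [-0.    -0.061  0.048]
3 [-0.    -0.058  0.051]
4 [-0.    -0.055  0.054]
5 [ 0.    -0.052  0.058]
```

Request:
arm_command:
  motion: "0 -0.02 0.012 0 0 0 0;0 -0.016 0.01 0 0 0 0"

```text
time_s: 26.27
eef_pos: [0.4875, 0.06, 0.1358]
eef_rot: [0.268, 0.718, 0.602, 0.224]
wrist_force: [-18.8, 4.8, 16.5]
opening: 0.206
```

Run:
```python
from h import *
lev()
```

```text
t26.27 lever 70.3 deg(1.227) rad 0.1958 ey -0.0003 tilt 40.9 op 0.206 Ft -9.0 Fr 23.8 Fy 1.2 q [-0.08 -0.23  2.41 -0.26  0.26  0.32]
turn to upright-in-plane [ 0.    -0.006  0.008]
0 [ 0.    -0.065  0.041]
1 [-0.    -0.063  0.045]
2 [ 0.    -0.06   0.049]
3 [-0.    -0.057  0.052]
4 [ 0.    -0.054  0.055]
5 [-0.    -0.051  0.059]
```

Request:
arm_command:
  motion: "0 -0.02 0.006 0 0 0 0;0 -0.02 0.006 0 0 0 0"

```text
time_s: 26.43
eef_pos: [0.4875, 0.0602, 0.1352]
eef_rot: [0.273, 0.715, 0.602, 0.228]
wrist_force: [-27.8, -7.2, 37.1]
opening: 0.204
```

Run:
```python
from h import *
lev()
```

```text
t26.43 lever 70.5 deg(1.231) rad 0.1957 ey -0.0000 tilt 41.6 op 0.204 Ft -26.3 Fr 36.9 Fy -12.3 q [-0.07 -0.23  2.42 -0.29  0.24  0.35]
turn to upright-in-plane [ 0.    -0.007  0.012]
0 [-0.    -0.066  0.041]
1 [ 0.    -0.063  0.044]
2 [-0.    -0.061  0.048]
3 [ 0.    -0.058  0.052]
4 [-0.    -0.055  0.055]
5 [ 0.    -0.052  0.058]
```

Run:
```python
from h import *
from bench import *
for n in("side","wrist","top","side"):
    c=camera(n);o=get_obs();print(n,o["time_s"],o["eef_pos"].round(4),o["wrist_force"].round(1),round(o["opening"],3),o["q"][4].round(3))
    im=c["img"][:,:,::-1]
    cv2.imwrite(f"pics/f_{n}.png",im if n=="wrist" else cv2.resize(im[150:350,200:400],None,fx=3,fy=3) if n=="side" else cv2.resize(im[100:260,150:400],None,fx=3,fy=3))
```

```text
side 26.4833 [0.4875 0.0602 0.1353] [-23.3  -5.5  30.3] 0.205 0.241
wrist 26.5333 [0.4875 0.0602 0.1353] [-21.7  -4.3  28.5] 0.204 0.242
top 26.5833 [0.4875 0.0602 0.1353] [-21.9  -4.3  28.2] 0.209 0.242
side 26.6333 [0.4875 0.0602 0.1352] [-22.1  -3.8  27.9] 0.204 0.242
```

View pics/f_side.png

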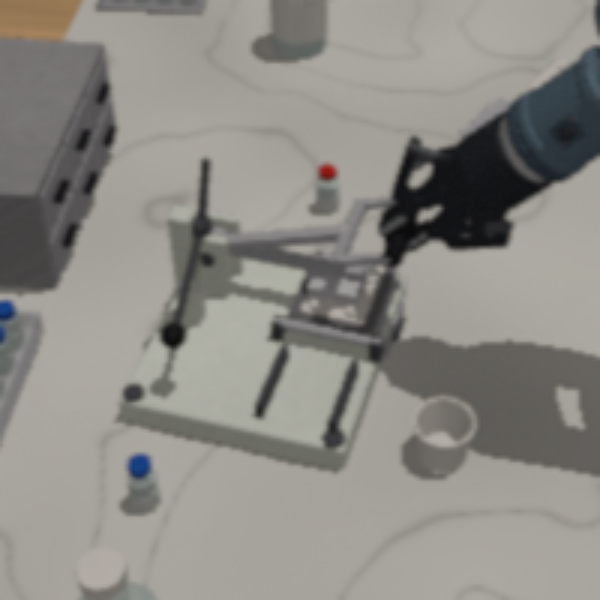

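View pics/f_wrist.png

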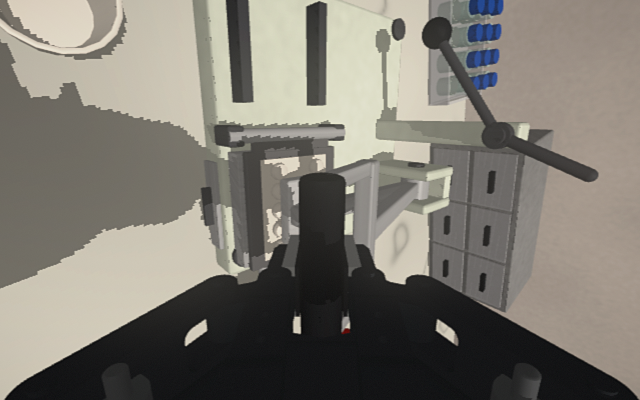

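View pics/f_top.png

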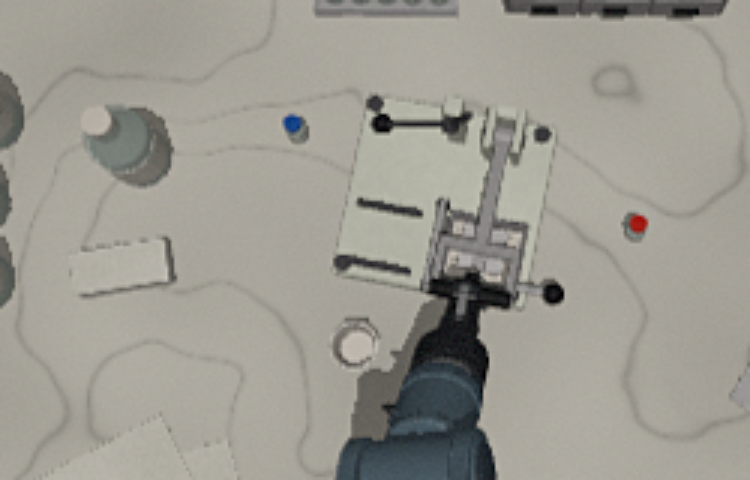

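```bash
python3 -c "
from bench import *
print(hand_in())"
```

```text
the job is handed in; nothing more can be done
None
```

I did all three steps in the order asked and handed the job in at about 26.6 s, with the gripper still holding the lever down.

- **Leaf:** It lies flat on the die with the blister domes up. The pinch on the knob slipped three times. The first two times the leaf fell back to the left. The third time it slipped near vertical, so I closed the fingers and pushed the leaf over, and it sank onto the die by itself.
- **Catch:** I pushed the knob down with closed fingers until it stopped, at about 10 N. In the wrist image the knob was within 2–3 pixels of where it should be when fully over.
- **Lever:** I pinched the crossbar from above and pulled it down to the stop. The angle worked out from the tool pose was about 1.23 rad, against a stop at 1.22. At the stop I briefly pressed with about 88 N (the limit is 120 N), then eased off.
- **Last checks:** Over the final 0.2 s the pose and grip (opening about 0.205) held steady and the force settled at about 36 N. The pictures showed the plate on the card.
- **Things around the press:** The cup, both vials, the carton and the left-hand bottle look unmoved. The right-hand bottle and the spatula were outside that last top view; I saw nothing touch them.

One check disagreed. The measured crossbar distance from the hinge was 196 mm instead of 200 mm, so the bar probably slid about 4 mm deeper into the fingers. That should not change the lever angle.

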